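Lock the front panel of a trim display stand with its cam connector

ROBOT

A 6-joint arm with a two-finger parallel gripper is mounted at the origin on the work surface. World frame = base frame: x ahead of the robot, y to its left, z up, the work surface at z = 0. Lengths are in m, angles in rad, forces in N, time in s.
With the tool pointing down it reaches from about 0.325 to 0.775 m from the base axis. Payload 5.5 kg.
Tool frame: the origin (TCP) lies on the front face of the gripper's body, between the roots of the fingers; the fingertips stand 73 mm ahead of it and the grasp point (between the pads) lies 54 mm ahead of it (bot.grip_point_offset is the distance from the TCP to the grasp point, in m); z points along the fingers, y is the direction in which the jaws open and shut (so a half turn about z gives the same grasp; the last joint's range is limited). The gripper opens to 85 mm and grips with 20 to 120 N. Pads are 22 mm wide; open, the fingers measure 114 mm over their backs; the gripper's body (76 mm by 85 mm) begins 54 mm behind the grasp point. The pads swing forward as they close: fully open they stand 13 mm farther back than shut.
Start: joints at [-1.23, 0.091, 1.231, -0, 1.82, -0.057], TCP at [0.232, -0.553, 0.304] pointing down, gripper open.
Joint ranges: [-2.87, 2.87], [-0.86, 2.18], [0.17, 2.46], [-1.51, 4.65], [0.06, 2.69], [-2.65, 2.65]. Speed limits (rad/s): [2.57, 2.57, 3.01, 3.14, 3.14, 3.14].

INTERFACE

Orientations are given as a rotation vector (axis times angle).
In Python, from plant import bot gives the robot as it stands.
- The arm moves only by the tool move_arm, never from a script. Its argument "targets" is a list that holds one entry, the list of rows, each a list of 5 numbers: the closure in counts, from 0 (fully open) to 255 (shut), then the shift along the tool's x, y, z in m, then the turn about the tool's z in rad. In form: [[[hand, dx, dy, dz, roll], ...]]. A call has exactly 5 rows; each row is the pose to reach, as a shift and turn from the pose commanded when the call began, along the tool's axes at that moment; what a row does not reach only later rows make up. A row lasts 1/8 s, in which the tool goes at most 62.5 mm and 10.7 degrees, less where a joint would pass 70% of its speed; a pose out of reach is approached as far as the arm can. A call with a gripper value outside its range is refused whole. The fingers move at their own pace and stop on an object; "grip_force" is the grip in N (left out, the last holds). Time passes only in rows, so rows that repeat a pose let the fingers close, or fill a call up. It gives the time, the measured TCP pose, the force and the opening at its end, in the units of the state.
- bot.get_state(): the state, without advancing time (a new reading comes with each control period).
- bot.capture(name): name is "scene" or "top" or "wrist"; returns a dict with "frame" (480x640x3 uint8, blue, green, red), "intrinsics" (3x3 intrinsics, pixels), "rvec" (rotation vector, rad) and "tvec" (3), from world to camera coordinates, as OpenCV has them. Camera axes: x right, y down, z forward; pixel columns grow to the right and rows downward; lengths in m; the calibration is good to about 2 mm. A picture is of the moment at which its call begins. There is no depth.
- bot.sign_off(): hands the job in, once; it reports no verdict.
The state is a dict: "clock": time; "joint_pos": joint angles; "dq": joint speeds; "tau": joint torques, N m; "ee_pos": TCP position; "eef_rot": TCP orientation; "wrist_force": force on the tool from outside, world axes, zero at the start; "ft_torque": the same for the moment, N m; "width": opening from 0.0 (shut) to 1.0 (fully open).
Only numpy, scipy, OpenCV 4.12 (cv2) and the standard library are available. Lean on these libraries where they do the work, as an engineer would, in place of code of your own. Each camera call takes 0.05 s, during which the arm holds its last target.

TASK

Take the yellow-handled flat-blade driver from its holder, fit its blade into the slot of the brass cam disc on the white display board and turn the disc clockwise until the pink front panel is drawn flush to the board and the cam goes clearly stiff; stop there, without overtightening or leaning on the disc. Then put the driver back upright in the well it came from, let go, and leave everything else as it is.

Things in the scene. Friction and masses are not known exactly. Their poses are not given: they have to be found in the camera images.
- board: White display board, fixed to the table, 170 x 200 x 12 mm (x, y, z). Origin at the centre of its underside, z up. A grey metal connector housing (60 x 60 mm, top 29 mm above the table) stands on it around the cam axis, which is at x = -45, y = 0 mm in the board's frame. The pink panel stands along its -x edge.
- panel: Pink upright panel, 16 x 210 x 55 mm, sliding only along the board's x. Origin at the centre of its underside: at x = -93 mm in the board's frame when flush, 2.5 to 3.5 mm farther out at the start. Its steel bolt, 20 mm above the table, ends inside the cam housing; how far it is screwed out varies by 2.5 mm either way, unmeasured, so the angle at which the cam goes tight must be felt.
- cam: Brass disc, 34 mm across, vertical axis; origin on it at table height, top 38 mm above. Slot in its top: 24 mm along the cam's x, 5 mm wide, 7 mm deep, ends closed. Turn it clockwise seen from above (yaw falls), 0.5 to 1.6 rad: free at 0.2 N m, draws the panel 7 mm per rad at about 0.25, then stiffens by about 2 N m per rad: snug at 0.4 to 0.45, overtight above 0.6. Stays where left.
- driver_grip (a point): Centre of the driver's yellow handle: upright 24 x 24 mm square bar, 66 mm tall, faces across its x and y. Loose, 120 g. Below: black round flange 38 mm across (underside 37 mm below this point), 10 mm shank, flat blade 20 mm wide along the driver's x, 3.5 mm thick along its y, tip 82 mm below this point. z up. About 0.08 rad of play between blade and slot each way.
- driver: The same driver's tip: its origin is the middle of the blade's lower edge, on the driver's axis; axes as at driver_grip.
- well (a point): Centre of the mouth of the driver's well in the grey holder (80 x 170 x 55 mm, fixed), 55 mm above the table. A 26 x 26 mm square hole, 48 mm deep; the driver's flange rests on the holder's top, its tip 45 mm below the mouth; the blade fits in at any yaw. Axes are the holder's; its centre is 45 mm towards -y from here, the blue driver's well 90 mm.
- hex_driver: Blue-handled driver of the same shape with a hexagon tip, in the holder's other well 90 mm away: not for this job. Origin at its tip.
- spool: Small teal spool, 32 mm across and 32 mm tall, on the far part of the board. Origin at its underside.
- tin: Open steel tin, 56 mm across and 40 mm tall. Origin at its underside.
- button_big: Yellow coat button, 28 mm across, 5 mm thick. Origin at its underside.
- jar: Closed clear jar, 60 mm across and 80 mm tall. Origin at its underside.
Not all that is in view belongs to the job. What is meant by the driver is not turquoise, and is the larger of those in its own colour.

How it is judged:
By the outcome, as a careful person would: the job done as asked, in the order asked, and still so for the second after the job is handed in, with the robot touching nothing.
It also fails if it takes over 72 s, if anything falls off the work surface, if the arm or the gripper's body presses on something with over 40 N, if the wrist force passes 120 N, or if a joint passes its speed limit or range.

## Working session

There is one attempt and no reset: what is moved stays moved. The work goes in short steps, Python scripts to look and compute and a tool call to move; the robot and the scene stay as the last step left them, time stands still between calls to the robot, and variables do not carry over. Pictures are saved under pics/ and viewed, and the job is handed in when it is done.

Besides the shell and the picture viewer there is one more tool, called after "Emit:" by a JSON object that holds its "name" and its "arguments", one argument or row to a line. move_arm: Moves the arm, as the interface text tells. Its arguments: {"type":"object","properties":{"targets":{"type":"array","items":{"type":"array","items":{"type":"array","items":{"type":"number"}}}},"grip_force":{"type":"number"}},"required":["targets"]}

```bash
ls; mkdir -p pics
python3 - <<'E'
from plant import bot
import cv2
s=bot.get_state()
for k,v in s.items(): print(k,v)
print(bot.grip_point_offset)
import pickle
for n in ["scene","top","wrist"]:
    c=bot.capture(n); cv2.imwrite(f"pics/{n}0.png",c["frame"]); pickle.dump(c,open(f"pics/{n}0.pkl","wb"))
    print(n,c["intrinsics"],c["rvec"],c["tvec"])
E
```

```text
pics
clock 0.0
joint_pos [-1.22970919e+00  9.19041707e-02  1.23190912e+00 -3.19168441e-06
  1.81981126e+00 -5.66923648e-02]
dq [ 0.00013116 -0.00077575 -0.00061878 -0.00053719  0.00021055  0.00128707]
tau [ 1.38087366e-04 -4.58739209e+01 -4.18016052e+01  5.25563405e-05
  1.19145663e-02  9.11778642e-06]
ee_pos [ 0.23237718 -0.55301824  0.30271048]
eef_rot [-3.07768991e+00 -6.20320768e-01  4.56841891e-04]
wrist_force [-0.00893918  0.03968291  0.1837935 ]
ft_torque [-0.0214155   0.00317031  0.00100922]
width 1.0045043782430907
0.0539
scene [[565.61663289   0.         313.53260373]
 [  0.         565.61663289 238.61328308]
 [  0.           0.           1.        ]] [ 2.14258127  0.66517111 -0.31990364] [-0.42568217 -0.13351898  1.69993189]
top [[606.81801453   0.         323.94517838]
 [  0.         606.81801453 236.02816133]
 [  0.           0.           1.        ]] [ 2.11057387 -2.11142423  0.19110364] [-3.42537084e-04  5.09726302e-01  1.35612294e+00]
wrist [[332.98678418   0.         320.83881336]
 [  0.         332.98678418 236.01389849]
 [  0.           0.           1.        ]] [-2.40406617  1.59615568  0.24165045] [-0.59963218 -0.03930882  0.38005658]
```

View pics/scene0.png

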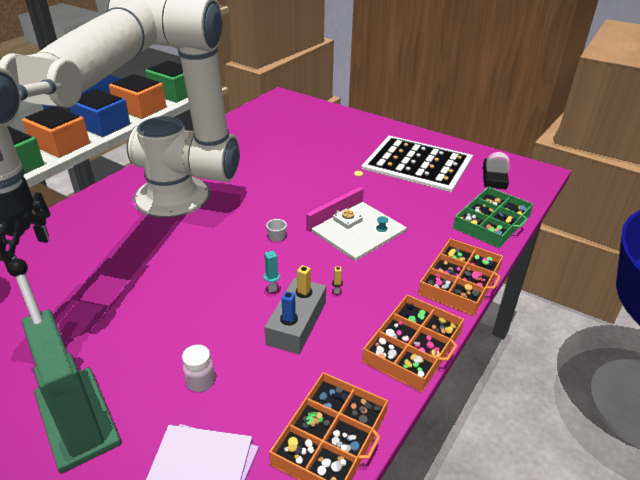

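View pics/top0.png

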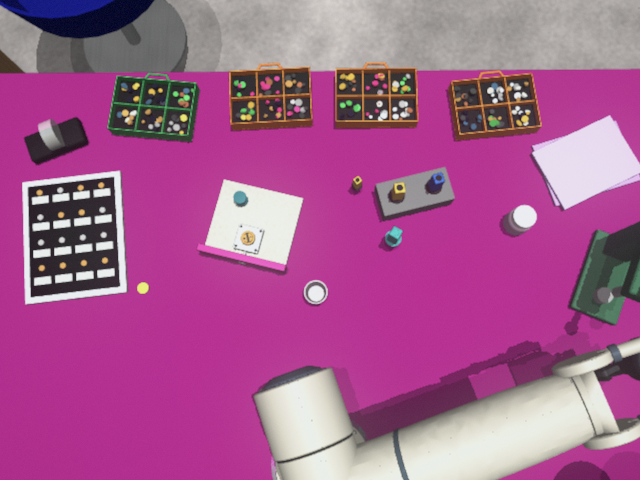

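View pics/wrist0.png

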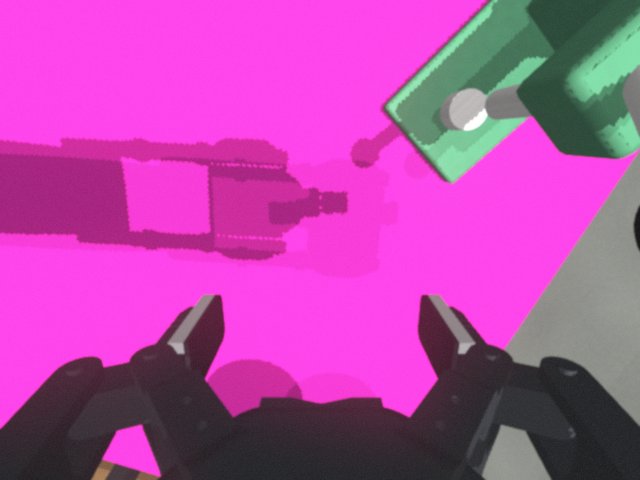

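The candidates in the top picture are:
- yellow driver in the holder at (399,190)
- small yellow one standing loose at (357,183)
- turquoise one at (394,237)
- blue hex driver in the holder at (437,181)

I choose (399,190), because it's the larger yellow one and it's in the holder. I'll check that with close crops.

```bash
cat > h.py <<'E'
import numpy as np, cv2, pickle
from scipy.spatial.transform import Rotation as R
def ray(c,u,v,z):
    Rm=cv2.Rodrigues(np.array(c["rvec"],float))[0]; t=np.array(c["tvec"],float).ravel()
    C=-Rm.T@t; d=Rm.T@np.linalg.inv(c["intrinsics"])@np.array([u,v,1.])
    return C+d*(z-C[2])/d[2]
def proj(c,P):
    return cv2.projectPoints(np.atleast_2d(np.array(P,float)),np.array(c["rvec"],float),np.array(c["tvec"],float),c["intrinsics"],None)[0].reshape(-1,2)
def crop(c,x0,y0,x1,y1,k,name):
    im=cv2.resize(c["frame"][y0:y1,x0:x1],None,fx=k,fy=k,interpolation=cv2.INTER_CUBIC); cv2.imwrite(name,im)
E
python3 - <<'E'
from h import *
c=pickle.load(open("pics/top0.pkl","rb"))
crop(c,340,150,470,250,6,"pics/c1.png"); crop(c,190,170,310,280,5,"pics/c2.png")
c=pickle.load(open("pics/scene0.pkl","rb"))
crop(c,240,230,360,350,5,"pics/c3.png")
E
```

```text
(no output)
```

View pics/c1.png

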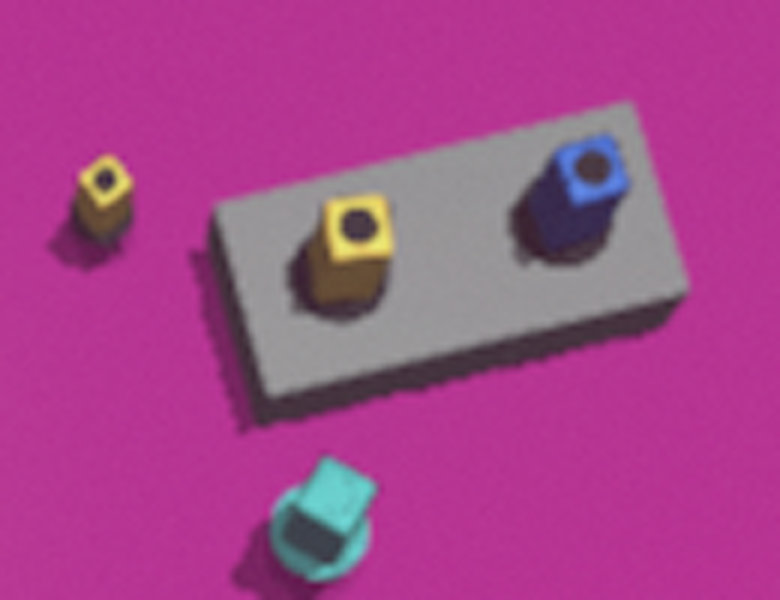

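View pics/c2.png

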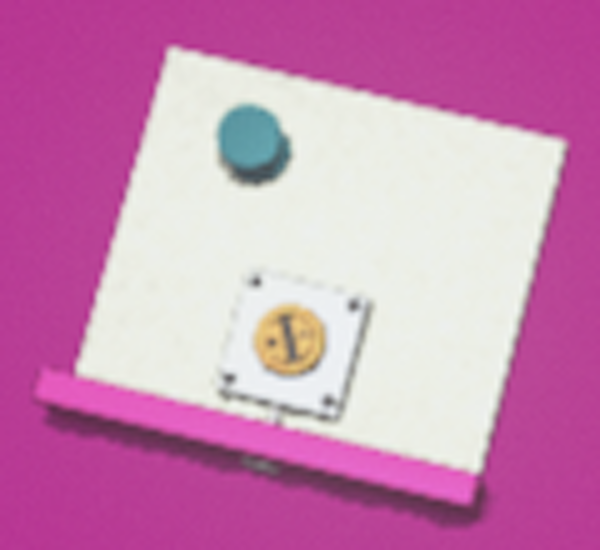

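View pics/c3.png

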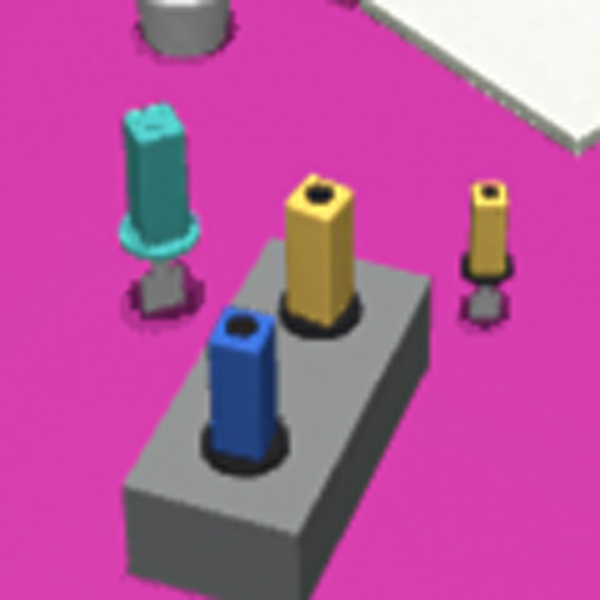

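Run:
```python
from h import *
c=pickle.load(open("pics/top0.pkl","rb"))
def P(pts,k,ox,oy,z): 
    return np.array([ray(c,(x+.5)/k+ox-.5,(y+.5)/k+oy-.5,z) for x,y in pts])
np.set_printoptions(precision=4,suppress=True)
h=P([(325,195),(386,193),(394,258),(330,263)],6,340,150,.125); print("handle",h,h.mean(0))
for i in range(4): d=h[(i+1)%4]-h[i]; print(np.hypot(*d[:2]),np.arctan2(d[1],d[0]))
H=P([(212,208),(632,100),(690,290),(268,400)],6,340,150,.055); print("holder",H,H.mean(0))
for i in range(4): d=H[(i+1)%4]-H[i]; print(np.hypot(*d[:2]),np.arctan2(d[1],d[0]))
B=P([(170,45),(567,142),(482,475),(75,375)],5,190,170,.012); print("board",B,B.mean(0))
for i in range(4): d=B[(i+1)%4]-B[i]; print(np.hypot(*d[:2]),np.arctan2(d[1],d[0]))
C=P([(289,340)],5,190,170,.038);print("cam",C)
s=P([(285,317),(297,362)],5,190,170,.038);d=s[1]-s[0];print(s,np.hypot(*d[:2]),np.arctan2(d[1],d[0]))
# jar, tin, small, spool
for n,u,v,z in [("tin",316,293,.04),("jar",522,218,.08),("small",357.5,180,.08),("turq",394,232,.1),("spool",240,198,.044)]: print(n,ray(c,u,v,z))
s=R.from_rotvec([-3.07768991e+00,-6.20320768e-01,4.56841891e-04]).as_matrix();print(s)
w=pickle.load(open("pics/wrist0.pkl","rb"));Rm=cv2.Rodrigues(w["rvec"])[0];print("wcam",-Rm.T@w["tvec"].ravel(),Rm)
```

```text
handle [[ 0.617  -0.1571  0.125 ]
 [ 0.6177 -0.1797  0.125 ]
 [ 0.5928 -0.1821  0.125 ]
 [ 0.5909 -0.1584  0.125 ]] [ 0.6046 -0.1693  0.125 ]
0.02262604336609678 -1.54023393268634
0.025069039810433534 -3.048083702643283
0.02373634645035708 1.6482533708960259
0.026136736239282372 0.04941664522859823
holder [[ 0.6324 -0.1201  0.055 ]
 [ 0.6758 -0.2855  0.055 ]
 [ 0.5987 -0.305   0.055 ]
 [ 0.5553 -0.1405  0.055 ]] [ 0.6156 -0.2128  0.055 ]
0.17097534040857654 -1.3140570486069454
0.07952946576424501 -2.8930982439173323
0.17010631384396324 1.8289691522102682
0.07977090371382163 0.2594156807266329
board [[0.6604 0.2445 0.012 ]
 [0.611  0.0507 0.012 ]
 [0.4487 0.0896 0.012 ]
 [0.4971 0.2844 0.012 ]] [0.5543 0.1673 0.012 ]
0.19997770695082742 -1.8201374013127345
0.16690101478203515 2.9063625560403685
0.20073246799795869 1.3273991735897588
0.1680851813764152 -0.2397990825092481
cam [[0.5088 0.1789 0.038 ]]
[[0.5198 0.1811 0.038 ]
 [0.4983 0.1749 0.038 ]] 0.022362902181789778 -2.8613859737104246
tin [0.3786 0.0177 0.04  ]
jar [ 0.5446 -0.4504  0.08  ]
small [ 0.6355 -0.0783  0.08  ]
turq [ 0.5087 -0.1578  0.1   ]
spool [0.603 0.198 0.044]
[[ 0.9219  0.3874 -0.0007]
 [ 0.3874 -0.9219  0.0019]
 [ 0.0001 -0.002  -1.    ]]
wcam [ 0.3007 -0.525   0.3735] [[ 0.3878 -0.9218 -0.0024]
 [-0.8811 -0.3714  0.2926]
 [-0.2706 -0.1114 -0.9562]]
```

The crops confirm the choice: at (399,190) there is a large yellow square handle with a black flange, seated in the holder. Handle size, holder and board sizes all agree with the given ones. Next I check whether the tall green stand is in the way of the arm.

Run:
```python
from h import *
np.set_printoptions(precision=3,suppress=True)
c=pickle.load(open("pics/top0.pkl","rb"));s=pickle.load(open("pics/scene0.pkl","rb"))
crop(s,0,200,200,480,2,"pics/c4.png"); crop(c,500,200,640,350,4,"pics/c5.png")
for u,v in [(600,232),(572,308),(605,320),(605,295),(575,325)]: print([ray(c,u,v,z)[:2] for z in (0,.1,.2)])
print([ray(s,17,267,z)[:2] for z in (.0,.1,.2,.3)], [ray(s,65,465,z)[:2] for z in (.0,)],[ray(s,118,438,z)[:2] for z in (.0,)])
```

```text
[array([ 0.528, -0.659]), array([ 0.508, -0.614]), array([ 0.487, -0.57 ])]
[array([ 0.347, -0.578]), array([ 0.34 , -0.539]), array([ 0.332, -0.501])]
[array([ 0.32 , -0.652]), array([ 0.314, -0.608]), array([ 0.308, -0.564])]
[array([ 0.378, -0.657]), array([ 0.368, -0.613]), array([ 0.358, -0.569])]
[array([ 0.308, -0.582]), array([ 0.303, -0.543]), array([ 0.298, -0.504])]
[array([-0.075, -0.463]), array([ 0.057, -0.515]), array([ 0.189, -0.567]), array([ 0.321, -0.619])] [array([ 0.484, -0.734])] [array([ 0.518, -0.645])]
```

View pics/c4.png

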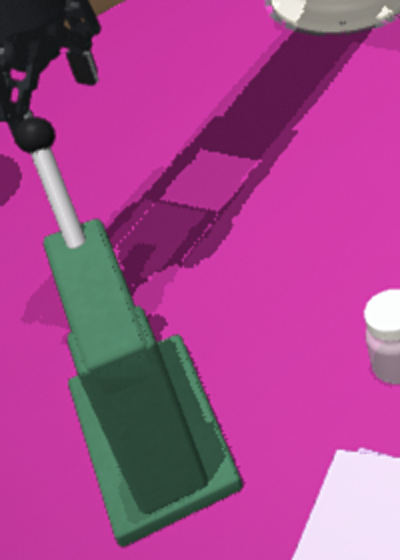

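View pics/c5.png

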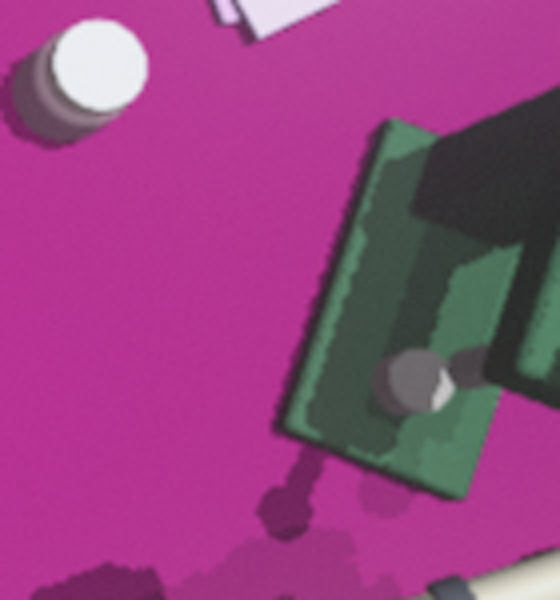

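```bash
cat >> h.py <<'E'
def st():
    from plant import bot
    s=bot.get_state(); M=R.from_rotvec(s["eef_rot"]).as_matrix()
    s["M"]=M; s["yaw"]=np.arctan2(M[1,0],M[0,0]); return s
def to_tool(s,d): return s["M"].T@np.array(d,float)
def show(s):
    g=s["ee_pos"]+s["M"][:,2]*.0539
    print("t",round(s["clock"],3),"tcp",np.round(s["ee_pos"],4),"grip",np.round(g,4),"yaw",round(s["yaw"],4),"z",np.round(s["M"][:,2],4),"w",round(s["width"],3),"F",np.round(s["wrist_force"],2),"T",np.round(s["ft_torque"],3),"q6",round(s["joint_pos"][5],3))
E
python3 - <<'E'
from h import *
s=st();show(s)
for d in [(0,.06,0),(0.01,.12,0),(.05,.165,0),(.09,.21,0),(.13,.25,0)]: print(np.round(to_tool(s,d),3))
E
```

```text
t 0.15 tcp [ 0.2324 -0.5531  0.303 ] grip [ 0.2324 -0.553   0.2491] yaw 0.3978 z [-5.0e-04  1.5e-03 -1.0e+00] w 1.0 F [-0.58 -0.35 -0.04] T [-0.015  0.065  0.037] q6 -0.057
[ 0.023 -0.055  0.   ]
[ 0.056 -0.107  0.   ]
[ 0.11  -0.133  0.   ]
[ 0.164 -0.159  0.   ]
[ 0.217 -0.18   0.   ]
```

Emit:
{"name": "move_arm", "arguments": {
  "targets": [
    [[0, 0.02, -0.055, 0, -0.15], [0, 0.055, -0.107, 0, -0.3], [0, 0.11, -0.133, 0, -0.45], [0, 0.164, -0.159, 0, -0.6], [0, 0.217, -0.18, 0, -0.75]]
  ]
}}

```text
clock: 0.78
ee_pos: [0.3635, -0.3014, 0.3039]
eef_rot: [2.634, 1.712, 0.0]
wrist_force: [1.2, -1.1, 0.2]
width: 0.995
```

Run:
```python
from h import *
s=st();show(s)
g=s["ee_pos"]
print(np.round(to_tool(s,np.array([.540,-.175,.303])-g),3))
```

```text
t 0.775 tcp [ 0.3635 -0.3014  0.3039] grip [ 0.3635 -0.3015  0.25  ] yaw 1.1525 z [ 4.e-04 -3.e-04 -1.e+00] w 0.995 F [ 1.16 -1.06  0.21] T [-0.033 -0.028 -0.032] q6 -0.346
[0.187 0.11  0.001]
```

Run:
```python
from h import *
s=st();show(s)
print(np.round(to_tool(s,np.array([.604,-.169,.26])-s["ee_pos"]),3), 1.63-s["yaw"])
```

```text
t 0.775 tcp [ 0.3635 -0.3014  0.3039] grip [ 0.3635 -0.3015  0.25  ] yaw 1.1525 z [ 4.e-04 -3.e-04 -1.e+00] w 0.995 F [ 1.16 -1.06  0.21] T [-0.033 -0.028 -0.032] q6 -0.346
[0.219 0.166 0.044] 0.4775468677313506
```

Emit:
{"name": "move_arm", "arguments": {
  "targets": [
    [[0, 0.048, 0.036, 0, -0.12], [0, 0.095, 0.072, 0, -0.24], [0, 0.143, 0.109, 0, -0.36], [0, 0.19, 0.145, 0, -0.48], [0, 0.219, 0.166, 0, -0.48]]
  ]
}}

```text
clock: 1.4
ee_pos: [0.6059, -0.1697, 0.3026]
eef_rot: [-2.153, -2.286, 0.001]
wrist_force: [-0.6, -0.3, 0.2]
width: 1.001
```

Run:
```python
from h import *
from plant import bot
s=st();show(s)
c=bot.capture("wrist");pickle.dump(c,open("pics/w1.pkl","wb"));cv2.imwrite("pics/w1.png",c["frame"])
show(st())
```

```text
t 1.4 tcp [ 0.6059 -0.1697  0.3026] grip [ 0.6059 -0.1697  0.2487] yaw 1.631 z [-1.4e-03  8.0e-04 -1.0e+00] w 1.001 F [-0.63 -0.3   0.18] T [-0.019 -0.04  -0.026] q6 -0.387
t 1.45 tcp [ 0.608  -0.1677  0.3016] grip [ 0.608  -0.1675  0.2477] yaw 1.6323 z [-6.0e-04  2.7e-03 -1.0e+00] w 1.003 F [-3.32  2.95 -2.  ] T [ 0.057  0.127 -0.054] q6 -0.385
```

View pics/w1.png

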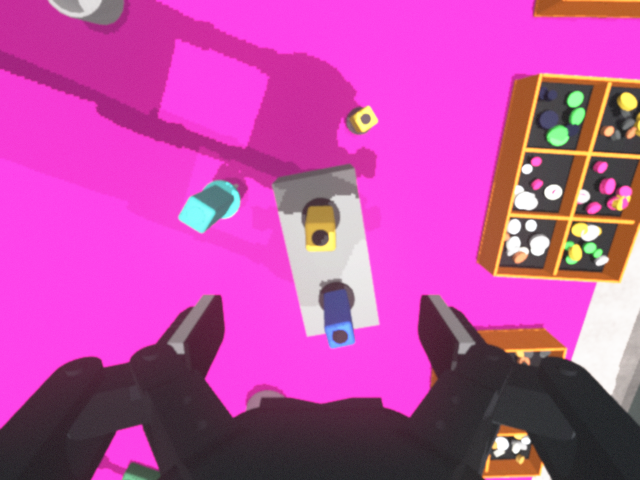

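Run:
```python
from h import *
c=pickle.load(open("pics/w1.pkl","rb"))
crop(c,265,155,395,265,6,"pics/c6.png")
```

```text
(no output)
```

View pics/c6.png

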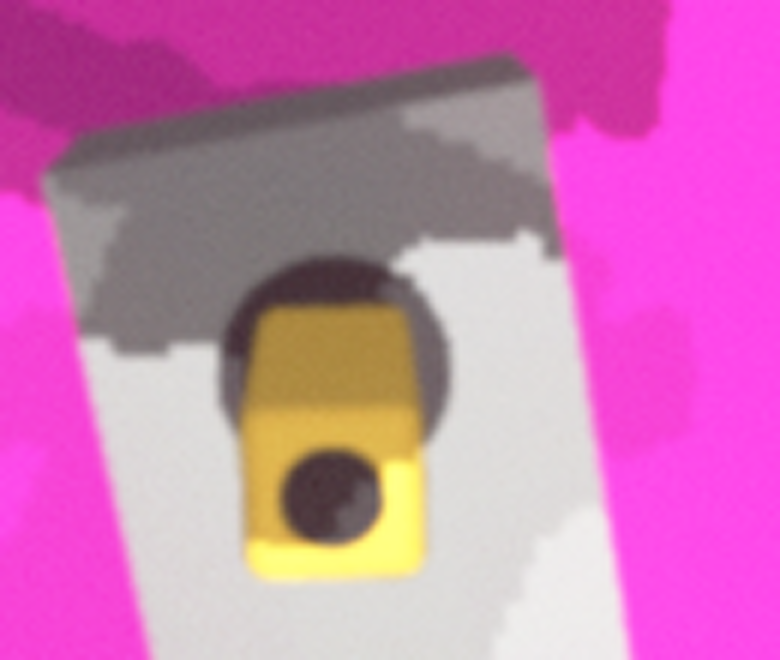

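```bash
cat >> h.py <<'E'
def P(c,pts,k,ox,oy,z):
    return np.array([ray(c,(x+.5)/k+ox-.5,(y+.5)/k+oy-.5,z) for x,y in pts])
def edges(h):
    n=len(h)
    for i in range(n): d=h[(i+1)%n]-h[i]; print("  L",round(np.hypot(*d[:2]),4),"ang",round(np.arctan2(d[1],d[0]),3))
    print("  mean",np.round(h.mean(0),4))
E
python3 - <<'E'
from h import *
c=pickle.load(open("pics/w1.pkl","rb"))
edges(P(c,[(244,406),(418,406),(425,576),(250,580)],6,265,155,.125))
edges(P(c,[(45,175),(540,78)],6,265,155,.055))
s=st();show(s); print(to_tool(s,np.array([.6045,-.1693,s["ee_pos"][2]])-s["ee_pos"]))
E
```

```text
L 0.0223 ang 0.061
  L 0.0232 ang -1.459
  L 0.0231 ang -3.056
  L 0.0237 ang 1.651
  mean [ 0.6048 -0.1722  0.125 ]
  L 0.0797 ang 0.252
  L 0.0797 ang -2.889
  mean [ 0.5955 -0.1337  0.055 ]
t 1.45 tcp [ 0.608  -0.1677  0.3016] grip [ 0.608  -0.1675  0.2477] yaw 1.6323 z [-6.0e-04  2.7e-03 -1.0e+00] w 1.003 F [-3.32  2.95 -2.  ] T [ 0.057  0.127 -0.054] q6 -0.385
[-1.41236947e-03 -3.61106877e-03 -2.08527594e-06]
```

Emit:
{"name": "move_arm", "arguments": {
  "targets": [
    [[0, -0.002, -0.002, 0.02, -0.02], [0, -0.002, -0.002, 0.05, -0.02], [0, -0.002, -0.002, 0.08, -0.02], [0, -0.002, -0.002, 0.09, -0.02], [0, -0.002, -0.002, 0.09, -0.02]]
  ]
}}

```text
clock: 2.08
ee_pos: [0.6018, -0.1738, 0.2134]
eef_rot: [-2.134, -2.304, 0.001]
wrist_force: [0.0, 0.9, 0.7]
width: 1.003
```

Run:
```python
from h import *
from plant import bot
s=st();show(s);print(to_tool(s,np.array([.6047,-.1705,.149])-s["ee_pos"]))
c=bot.capture("wrist");pickle.dump(c,open("pics/w2.pkl","wb"));cv2.imwrite("pics/w2.png",c["frame"])
```

```text
t 2.075 tcp [ 0.6018 -0.1738  0.2134] grip [ 0.6018 -0.1737  0.1595] yaw 1.6476 z [-1.4e-03  5.0e-04 -1.0e+00] w 1.003 F [0.01 0.91 0.71] T [ 0.008 -0.026 -0.033] q6 -0.412
[0.00299474 0.0031837  0.06435787]
```

View pics/w2.png

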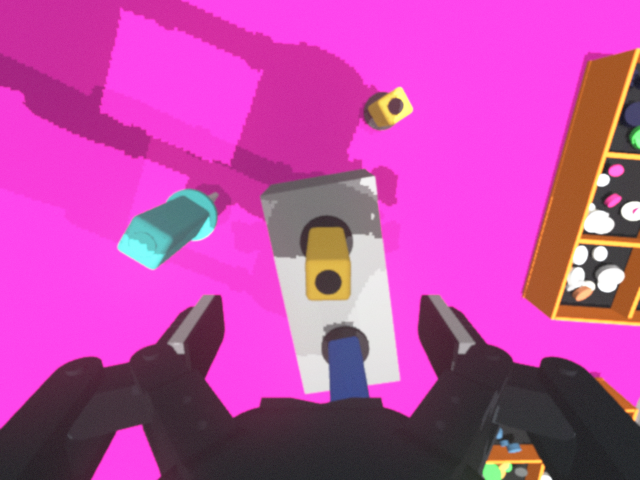

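Run:
```python
from h import *
c=pickle.load(open("pics/w2.pkl","rb"))
edges(P(c,[(306,262.5),(349,261.5),(351,299),(307,300)],1,0,0,.125))
show(st())
```

```text
L 0.022 ang 0.102
  L 0.0213 ang -1.419
  L 0.0233 ang -3.039
  L 0.0213 ang 1.66
  mean [ 0.6048 -0.1726  0.125 ]
t 2.125 tcp [ 0.6022 -0.1739  0.2148] grip [ 0.6023 -0.1739  0.1609] yaw 1.6477 z [ 7.e-04 -3.e-04 -1.e+00] w 1.004 F [0.52 0.36 0.25] T [-0.018 -0.018  0.015] q6 -0.412
```

Emit:
{"name": "move_arm", "arguments": {
  "targets": [
    [[0, 0.001, 0.003, 0.02, -0.01], [0, 0.001, 0.003, 0.045, -0.01], [0, 0.001, 0.003, 0.064, -0.01], [0, 0.001, 0.003, 0.064, -0.01], [180, 0.001, 0.003, 0.064, -0.01]]
  ],
  "grip_force": 60
}}

```text
clock: 2.75
ee_pos: [0.6054, -0.1726, 0.1507]
eef_rot: [2.122, 2.315, 0.001]
wrist_force: [0.4, -0.2, 0.2]
width: 0.816
```

Emit:
{"name": "move_arm", "arguments": {
  "targets": [
    [[255, 0, 0, 0, 0], [255, 0, 0, 0, 0], [255, 0, 0, 0, 0], [255, 0, 0, 0, 0], [255, 0, 0, 0, 0]]
  ]
}}

```text
clock: 3.38
ee_pos: [0.6054, -0.1726, 0.1508]
eef_rot: [2.122, 2.315, 0.001]
wrist_force: [0.2, 0.1, 4.8]
width: 0.274
```

Run:
```python
from h import *
show(st())
```

```text
t 3.375 tcp [ 0.6054 -0.1726  0.1508] grip [ 0.6054 -0.1726  0.0969] yaw 1.6578 z [ 1.4e-03 -5.0e-04 -1.0e+00] w 0.274 F [0.25 0.13 4.81] T [-0.024  0.105 -0.038] q6 -0.419
```

Emit:
{"name": "move_arm", "arguments": {
  "targets": [
    [[255, 0, 0, 0, 0], [255, 0, 0, 0, 0], [255, 0, 0, -0.015, 0], [255, 0, 0, -0.05, 0], [255, 0, 0, -0.09, 0]]
  ],
  "grip_force": 100
}}

```text
clock: 4.0
ee_pos: [0.6045, -0.1723, 0.2397]
eef_rot: [-2.121, -2.314, 0.002]
wrist_force: [0.0, 0.4, -0.0]
width: 0.27
```

Emit:
{"name": "move_arm", "arguments": {
  "targets": [
    [[255, 0, 0, -0.03, 0], [255, 0, 0, -0.05, 0], [255, 0, 0, -0.05, 0], [255, 0, 0, -0.05, 0], [255, 0, 0, -0.05, 0]]
  ]
}}

```text
clock: 4.62
ee_pos: [0.6048, -0.1724, 0.2879]
eef_rot: [-2.121, -2.314, 0.002]
wrist_force: [-0.3, 0.2, -1.1]
width: 0.268
```

Run:
```python
from h import *
from plant import bot
show(st())
for n in ("top","scene","wrist"):
    c=bot.capture(n);pickle.dump(c,open(f"pics/{n}3.pkl","wb"));cv2.imwrite(f"pics/{n}3.png",c["frame"])
    if n=="scene": crop(c,240,170,340,300,4,"pics/c7.png")
```

```text
t 4.625 tcp [ 0.6048 -0.1724  0.2879] grip [ 0.6046 -0.1723  0.234 ] yaw 1.6578 z [-0.0029  0.001  -1.    ] w 0.268 F [-0.27  0.2  -1.12] T [-0.03   0.021 -0.029] q6 -0.419
```

View pics/scene3.png

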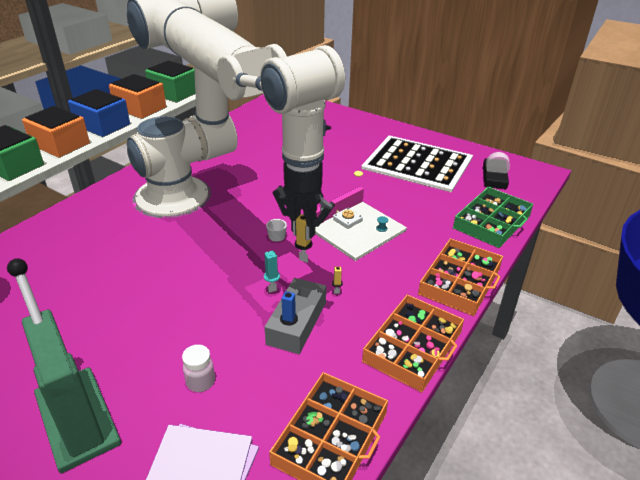

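View pics/c7.png

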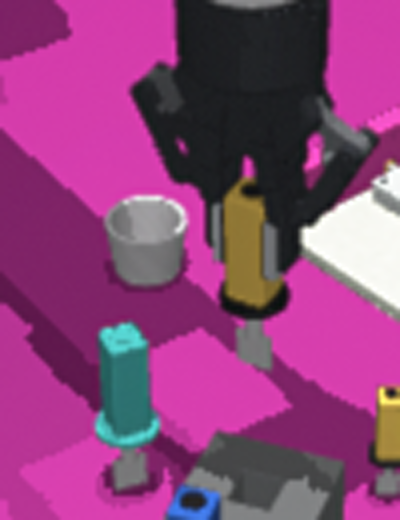

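View pics/wrist3.png

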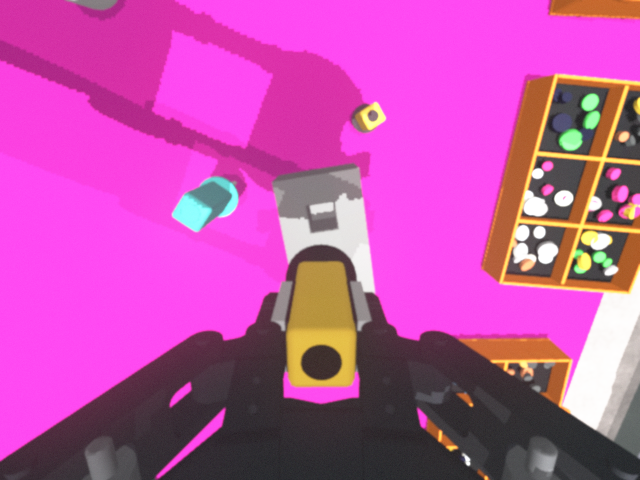

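Run:
```python
from h import *
c=pickle.load(open("pics/wrist3.pkl","rb"))
crop(c,260,150,390,270,6,"pics/c8.png")
s=st();show(s)
M=s["M"]; tip=s["ee_pos"]+M@[0,0,.1408]
print(tip)
for n,ax in (("along tool y",M[:,1]),("along tool x",M[:,0])):
  print(n,(proj(c,[tip-ax*.01,tip+ax*.01,[.6048,-.1705,.055]])-[260,150])*6)
c=pickle.load(open("pics/scene3.pkl","rb"))
for n,ax in (("along tool y",M[:,1]),("along tool x",M[:,0])):
  print(n,(proj(c,[tip-ax*.01,tip+ax*.01])-[240,170])*4)
```

```text
t 4.775 tcp [ 0.6049 -0.1724  0.2888] grip [ 0.6048 -0.1724  0.2349] yaw 1.6578 z [-1.6e-03  5.0e-04 -1.0e+00] w 0.269 F [ 0.36  0.18 -1.83] T [0.052 0.007 0.018] q6 -0.419
[ 0.60467694 -0.17235224  0.14804351]
along tool y [[282.57314737 597.59275043]
 [461.29189186 597.65391568]
 [372.58562259 389.35736125]]
along tool x [[371.80678995 680.91538632]
 [372.06406074 512.1224237 ]
 [372.58562259 389.35736125]]
along tool y [[236.86599875 351.12855529]
 [268.73535321 362.82772797]]
along tool x [[243.4388267  367.21486601]
 [261.95807668 346.8199968 ]]
```

View pics/c8.png

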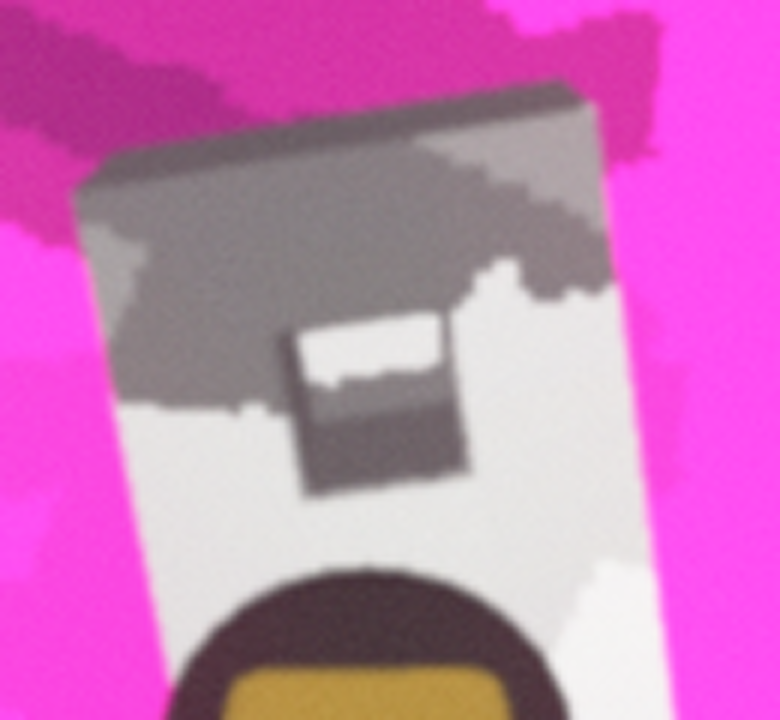

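The scene crop shows the blade's lower edge from (236,355) to (272,368). That matches a blade lying along the tool's y, so its yaw is about 0.087. The empty well is now visible, so I'll measure it along with the tip.

Run:
```python
from h import *
c=pickle.load(open("pics/wrist3.pkl","rb"))
edges(P(c,[(288,332),(445,312),(470,470),(303,497)],6,260,150,.055))
s=st();M=s["M"]
tip=s["ee_pos"]+M@[0,0,.1408]
sc=pickle.load(open("pics/scene3.pkl","rb"))
print("tip px pred",(proj(sc,[tip])-[240,170])*4,"seen",(254,361))
# plan to cam: hover TCP above (.5095,.1785), psi such that blade yaw .28 (tool psi=1.85)
print(np.round(to_tool(s,np.array([.509,.1785,.288])-s["ee_pos"]),3))
```

```text
L 0.0245 ang 0.216
  L 0.0257 ang -1.317
  L 0.0268 ang -2.887
  L 0.0267 ang 1.736
  mean [ 0.6052 -0.1724  0.055 ]
tip px pred [[252.75076528 356.95981952]] seen (254, 361)
[ 0.358 -0.065  0.001]
```

Run:
```python
from h import *
s=st()
print(np.round(to_tool(s,np.array([.528,.111,.288])-s["ee_pos"]),3))
```

```text
[ 0.289 -0.052  0.001]
```

Emit:
{"name": "move_arm", "arguments": {
  "targets": [
    [[255, 0.04, -0.008, 0, -0.05], [255, 0.1, -0.018, 0, -0.1], [255, 0.16, -0.03, 0, -0.15], [255, 0.22, -0.04, 0, -0.19], [255, 0.275, -0.05, 0, -0.19]]
  ]
}}

```text
clock: 5.4
ee_pos: [0.5305, 0.099, 0.2898]
eef_rot: [-1.893, -2.507, -0.0]
wrist_force: [1.7, 1.3, -1.7]
width: 0.267
```

Emit:
{"name": "move_arm", "arguments": {
  "targets": [
    [[255, 0.012, 0, 0, 0], [255, 0.012, 0, 0, 0], [255, 0.012, 0, 0, 0], [255, 0.012, 0, 0, 0], [255, 0.012, 0, 0, 0]]
  ]
}}

```text
clock: 6.02
ee_pos: [0.5284, 0.1077, 0.2897]
eef_rot: [-1.896, -2.505, 0.0]
wrist_force: [-0.2, 0.4, -1.6]
width: 0.267
```

Run:
```python
from h import *
from plant import bot
show(st())
c=bot.capture("wrist");pickle.dump(c,open("pics/w4.pkl","wb"));cv2.imwrite("pics/w4.png",c["frame"])
print(proj(c,[[.509,.1785,.038]]))
```

```text
t 6.025 tcp [0.5284 0.1077 0.2897] grip [0.5284 0.1077 0.2358] yaw 1.8461 z [-3.e-04 -1.e-04 -1.e+00] w 0.267 F [-0.21  0.45 -1.58] T [ 0.001 -0.003 -0.025] q6 -0.137
[[322.30245503 135.00614085]]
```

View pics/w4.png

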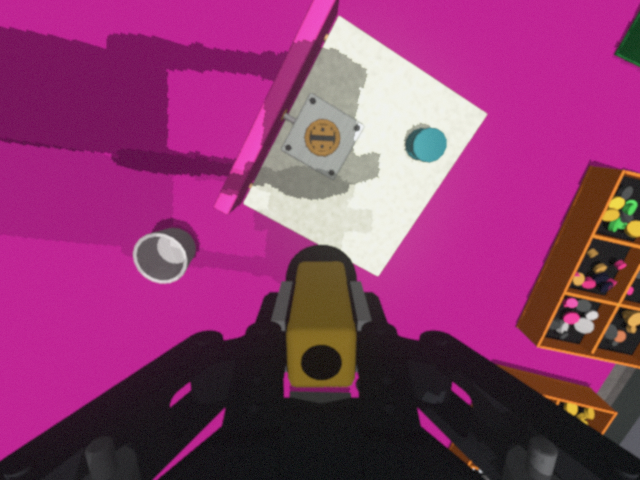

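The disc is at (322,137), with its slot nearly horizontal in the picture. I'll go closer to measure it better.

Emit:
{"name": "move_arm", "arguments": {
  "targets": [
    [[255, 0, 0, 0.03, 0], [255, 0, 0, 0.06, 0], [255, 0, 0, 0.07, 0], [255, 0, 0, 0.07, 0], [255, 0, 0, 0.07, 0]]
  ]
}}

```text
clock: 6.7
ee_pos: [0.5286, 0.1087, 0.2216]
eef_rot: [1.893, 2.505, 0.003]
wrist_force: [-0.2, 0.1, -1.3]
width: 0.267
```

Run:
```python
from h import *
from plant import bot
show(st())
c=bot.capture("wrist");pickle.dump(c,open("pics/w5.pkl","wb"));cv2.imwrite("pics/w5.png",c["frame"])
p=proj(c,[[.509,.1785,.038]])[0];print(p)
crop(c,260,50,390,160,6,"pics/c9.png")
```

```text
t 6.7 tcp [0.5286 0.1087 0.2216] grip [0.5287 0.1087 0.1677] yaw 1.8477 z [ 2.4e-03  4.0e-04 -1.0e+00] w 0.267 F [-0.16  0.08 -1.28] T [-0.03  -0.012 -0.042] q6 -0.137
[321.58352857 136.47000804]
```

View pics/w5.png

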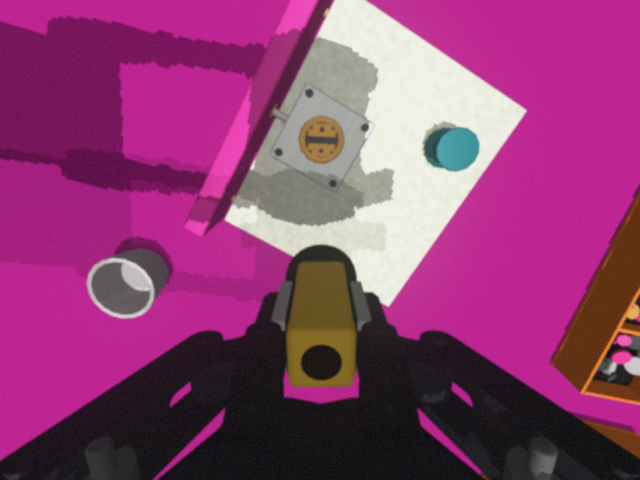

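View pics/c9.png

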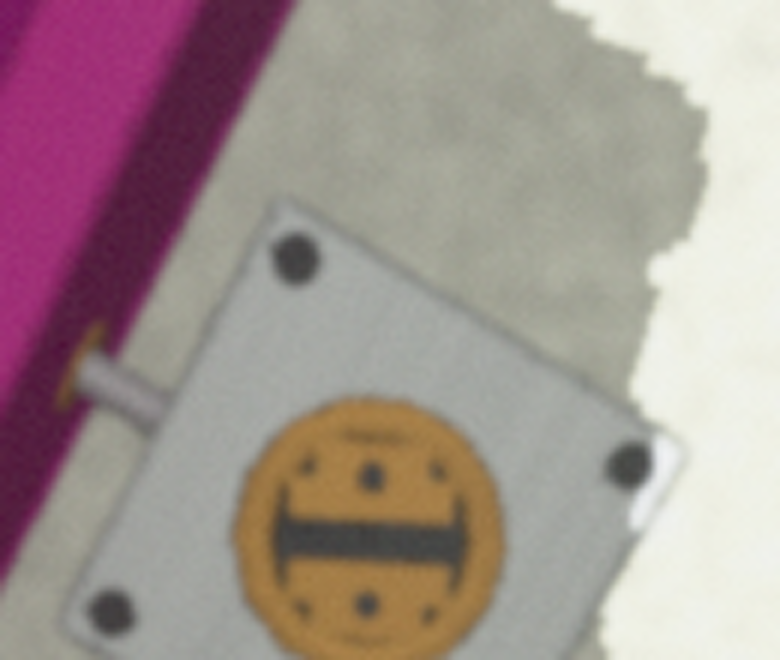

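Run:
```python
from h import *
c=pickle.load(open("pics/w5.pkl","rb"))
edges(P(c,[(275,538.5),(466,544)],6,260,50,.038))
edges(P(c,[(275,522),(466,527)],6,260,50,.038));edges(P(c,[(275,555),(466,564)],6,260,50,.038))
edges(P(c,[(234,540),(505,542)],6,260,50,.038))
# panel inner-edge / housing
edges(P(c,[(278,193),(690,448)],6,260,50,.029))
s=st();show(s)
M=s["M"];print("tipmodel",s["ee_pos"]+M@[0,0,.1408])
```

```text
L 0.0234 ang 0.25
  L 0.0234 ang -2.892
  mean [0.5095 0.1762 0.038 ]
  L 0.0233 ang 0.252
  L 0.0233 ang -2.889
  mean [0.5089 0.1781 0.038 ]
  L 0.0234 ang 0.232
  L 0.0234 ang -2.91
  mean [0.5101 0.1741 0.038 ]
  L 0.0331 ang 0.27
  L 0.0331 ang -2.871
  mean [0.5093 0.1762 0.038 ]
  L 0.0588 ang -0.241
  L 0.0588 ang 2.9
  mean [0.5163 0.2048 0.029 ]
t 6.75 tcp [0.5286 0.1087 0.2216] grip [0.5288 0.1087 0.1677] yaw 1.8477 z [ 2.6e-03  3.0e-04 -1.0e+00] w 0.269 F [ 1.01 -0.3  -1.66] T [ 0.012 -0.001 -0.011] q6 -0.137
tipmodel [0.52898826 0.10874906 0.08083032]
```

Run:
```python
from h import *
s=st();show(s)
print(np.round(to_tool(s,np.array([.5095,.1762,.190])-s["ee_pos"]),4))
```

```text
t 6.75 tcp [0.5286 0.1087 0.2216] grip [0.5288 0.1087 0.1677] yaw 1.8477 z [ 2.6e-03  3.0e-04 -1.0e+00] w 0.269 F [ 1.01 -0.3  -1.66] T [ 0.012 -0.001 -0.011] q6 -0.137
[ 0.0702 -0.      0.0316]
```

Emit:
{"name": "move_arm", "arguments": {
  "targets": [
    [[255, 0.03, 0, 0, 0.03], [255, 0.07, 0, 0.01, 0.03], [255, 0.07, 0, 0.03, 0.03], [255, 0.07, 0, 0.032, 0.03], [255, 0.07, 0, 0.032, 0.03]]
  ]
}}

```text
clock: 7.38
ee_pos: [0.5092, 0.1752, 0.1881]
eef_rot: [1.932, 2.477, -0.0]
wrist_force: [0.1, 0.0, -0.7]
width: 0.268
```

Run:
```python
from h import *
from plant import bot
s=st();show(s)
print(np.round(to_tool(s,np.array([.5095,.1762,.190])-s["ee_pos"]),4))
c=bot.capture("wrist");pickle.dump(c,open("pics/w6.pkl","wb"));cv2.imwrite("pics/w6.png",c["frame"])
c=bot.capture("scene");pickle.dump(c,open("pics/s6.pkl","wb"));crop(c,310,160,400,240,8,"pics/s6.png")
s=st();show(s)
```

```text
t 7.375 tcp [0.5092 0.1752 0.1881] grip [0.5092 0.1752 0.1342] yaw 1.8168 z [ 1.e-04 -3.e-04 -1.e+00] w 0.268 F [ 0.12  0.01 -0.7 ] T [ 0.004 -0.01   0.02 ] q6 0.022
[ 0.0009  0.0005 -0.0019]
t 7.475 tcp [0.5095 0.1753 0.1888] grip [0.5095 0.1753 0.1349] yaw 1.8167 z [ 1.3e-03  2.0e-04 -1.0e+00] w 0.268 F [-0.51 -0.31 -1.21] T [-0.022  0.006 -0.007] q6 0.023
```

View pics/w6.png

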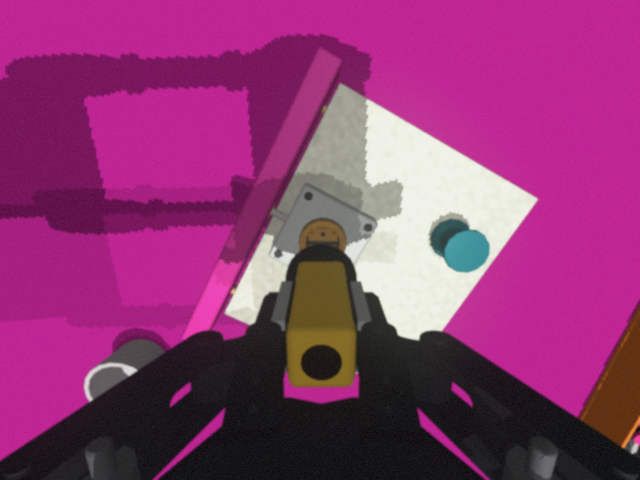

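View pics/s6.png

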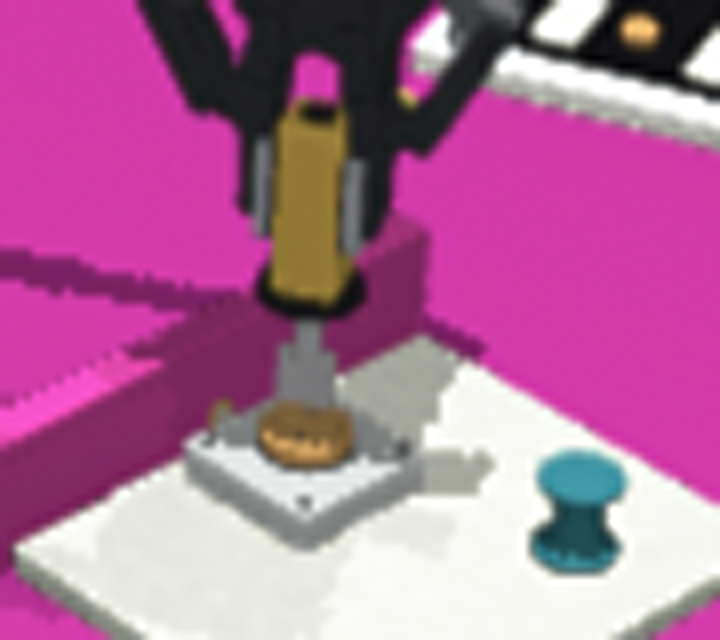

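Emit:
{"name": "move_arm", "arguments": {
  "targets": [
    [[255, 0.001, 0, 0.002, 0], [255, 0.001, 0, 0.006, 0], [255, 0.001, 0, 0.008, 0], [255, 0.001, 0, 0.01, 0], [255, 0.001, 0, 0.011, 0]]
  ]
}}

```text
clock: 8.1
ee_pos: [0.5089, 0.1768, 0.177]
eef_rot: [1.931, 2.477, 0.0]
wrist_force: [-0.4, -0.9, -0.4]
width: 0.265
```

Run:
```python
from h import *
s=st();show(s)
```

```text
t 8.1 tcp [0.5089 0.1768 0.177 ] grip [0.5089 0.1768 0.1231] yaw 1.8177 z [ 6.e-04 -5.e-04 -1.e+00] w 0.265 F [-0.4  -0.86 -0.41] T [-0.309 -0.092 -0.004] q6 0.025
```

Emit:
{"name": "move_arm", "arguments": {
  "targets": [
    [[255, 0, 0, 0.001, 0], [255, 0, 0, 0.002, 0], [255, 0, 0, 0.003, 0], [255, 0, 0, 0.003, 0], [255, 0, 0, 0.003, 0]]
  ]
}}

```text
clock: 8.72
ee_pos: [0.5087, 0.1768, 0.1738]
eef_rot: [1.931, 2.478, -0.0]
wrist_force: [0.9, -1.8, -1.1]
width: 0.269
```

Run:
```python
from h import *
s=st();show(s)
```

```text
t 8.725 tcp [0.5087 0.1768 0.1738] grip [0.5087 0.1768 0.1199] yaw 1.8177 z [ 1.e-04 -3.e-04 -1.e+00] w 0.269 F [ 0.94 -1.79 -1.11] T [-0.535 -0.198 -0.057] q6 0.025
```

Emit:
{"name": "move_arm", "arguments": {
  "targets": [
    [[255, -0.0007, 0, 0, 0.02], [255, -0.0007, 0, 0, 0.06], [255, -0.0007, 0, 0, 0.1], [255, -0.0007, 0, 0, 0.14], [255, -0.0007, 0, 0, 0.18]]
  ]
}}

```text
clock: 9.35
ee_pos: [0.5087, 0.1762, 0.1737]
eef_rot: [-2.148, -2.293, 0.001]
wrist_force: [-0.5, -2.0, -0.6]
width: 0.269
```

Run:
```python
from h import *
s=st();show(s)
```

```text
t 9.35 tcp [0.5087 0.1762 0.1737] grip [0.5086 0.1762 0.1198] yaw 1.636 z [-7.e-04 -4.e-04 -1.e+00] w 0.269 F [-0.53 -2.04 -0.58] T [-0.558 -0.027  0.255] q6 0.205
```

Emit:
{"name": "move_arm", "arguments": {
  "targets": [
    [[255, -0.0005, 0, 0, 0.02], [255, -0.0005, 0, 0, 0.04], [255, -0.0005, 0, 0, 0.06], [255, -0.0005, 0, 0, 0.08], [255, -0.0005, 0, 0, 0.09]]
  ]
}}

```text
clock: 9.98
ee_pos: [0.5087, 0.176, 0.1737]
eef_rot: [-2.247, -2.195, 0.0]
wrist_force: [-1.4, -0.1, -1.3]
width: 0.268
```

Run:
```python
from h import *
s=st();show(s)
```

```text
t 9.975 tcp [0.5087 0.176  0.1737] grip [0.5087 0.176  0.1198] yaw 1.5472 z [-6.e-04  3.e-04 -1.e+00] w 0.268 F [-1.35 -0.09 -1.29] T [-0.041  0.328  0.192] q6 0.293
```

Emit:
{"name": "move_arm", "arguments": {
  "targets": [
    [[255, 0, 0, 0, 0.03], [255, 0, 0, 0, 0.05], [255, 0, 0, 0, 0.07], [255, 0, 0, 0, 0.09], [255, 0, 0, 0, 0.1]]
  ]
}}

```text
clock: 10.6
ee_pos: [0.5087, 0.176, 0.1738]
eef_rot: [-2.354, -2.08, 0.0]
wrist_force: [-2.7, 1.0, -2.2]
width: 0.268
```

Run:
```python
from h import *
s=st();show(s)
```

```text
t 10.6 tcp [0.5087 0.176  0.1738] grip [0.5087 0.176  0.1199] yaw 1.4472 z [-6.e-04  3.e-04 -1.e+00] w 0.268 F [-2.74  1.05 -2.15] T [0.341 0.675 0.245] q6 0.393
```

Emit:
{"name": "move_arm", "arguments": {
  "targets": [
    [[255, 0, 0, 0, 0.03], [255, 0, 0, 0, 0.05], [255, 0, 0, 0, 0.07], [255, 0, 0, 0, 0.09], [255, 0, 0, 0, 0.1]]
  ]
}}

```text
clock: 11.22
ee_pos: [0.5087, 0.1759, 0.1738]
eef_rot: [-2.455, -1.959, 0.0]
wrist_force: [-3.0, 3.0, -2.8]
width: 0.268
```

Run:
```python
from h import *
s=st();show(s)
```

```text
t 11.225 tcp [0.5087 0.1759 0.1738] grip [0.5087 0.176  0.1199] yaw 1.3472 z [-5.e-04  3.e-04 -1.e+00] w 0.268 F [-3.    3.01 -2.82] T [0.671 0.974 0.293] q6 0.493
```

Emit:
{"name": "move_arm", "arguments": {
  "targets": [
    [[255, 0.0003, -0.0006, 0, 0.01], [255, 0.0003, -0.0006, 0, 0.02], [255, 0.0003, -0.0006, 0, 0.04], [255, 0.0003, -0.0006, 0, 0.05], [255, 0.0003, -0.0006, 0, 0.06]]
  ]
}}

```text
clock: 11.85
ee_pos: [0.5085, 0.1761, 0.1738]
eef_rot: [2.513, 1.885, 0.0]
wrist_force: [-1.9, 1.6, -3.9]
width: 0.271
```

Run:
```python
from h import *
s=st();show(s)
```

```text
t 11.85 tcp [0.5085 0.1761 0.1738] grip [0.5085 0.1761 0.1199] yaw 1.2871 z [ 2.e-04 -1.e-04 -1.e+00] w 0.271 F [-1.93  1.58 -3.88] T [0.415 0.466 0.296] q6 0.554
```

Emit:
{"name": "move_arm", "arguments": {
  "targets": [
    [[255, 0, 0, 0, 0.01], [255, 0, 0, 0, 0.02], [255, 0, 0, 0, 0.04], [255, 0, 0, 0, 0.05], [255, 0, 0, 0, 0.06]]
  ]
}}

```text
clock: 12.48
ee_pos: [0.5084, 0.1762, 0.1738]
eef_rot: [2.569, 1.809, 0.0]
wrist_force: [-1.1, 1.9, -4.5]
width: 0.268
```

Run:
```python
from h import *
s=st();show(s)
```

```text
t 12.475 tcp [0.5084 0.1762 0.1738] grip [0.5084 0.1762 0.1199] yaw 1.2271 z [ 1.e-04 -0.e+00 -1.e+00] w 0.268 F [-1.15  1.91 -4.5 ] T [0.433 0.33  0.306] q6 0.614
```

Emit:
{"name": "move_arm", "arguments": {
  "targets": [
    [[255, 0, 0, 0, 0.02], [255, 0, 0, 0, 0.03], [255, 0, 0, 0, 0.04], [255, 0, 0, 0, 0.05], [255, 0, 0, 0, 0.06]]
  ]
}}

```text
clock: 13.1
ee_pos: [0.5084, 0.1763, 0.1738]
eef_rot: [-2.622, -1.731, -0.0]
wrist_force: [-0.8, 1.9, -5.8]
width: 0.273
```

Run:
```python
from h import *
from plant import bot
s=st();show(s)
c=bot.capture("top");pickle.dump(c,open("pics/t7.pkl","wb"));crop(c,190,170,310,280,5,"pics/t7.png")
c=bot.capture("wrist");pickle.dump(c,open("pics/w7.pkl","wb"));cv2.imwrite("pics/w7.png",c["frame"])
s=st();show(s)
```

```text
t 13.1 tcp [0.5084 0.1763 0.1738] grip [0.5084 0.1763 0.1199] yaw 1.1672 z [ 0.e+00  1.e-04 -1.e+00] w 0.273 F [-0.75  1.92 -5.79] T [0.489 0.317 0.285] q6 0.674
t 13.2 tcp [0.5084 0.1762 0.1738] grip [0.5084 0.1763 0.1199] yaw 1.1675 z [-1.e-04  1.e-04 -1.e+00] w 0.27 F [-0.93  2.3  -5.66] T [0.516 0.337 0.33 ] q6 0.674
```

View pics/t7.png

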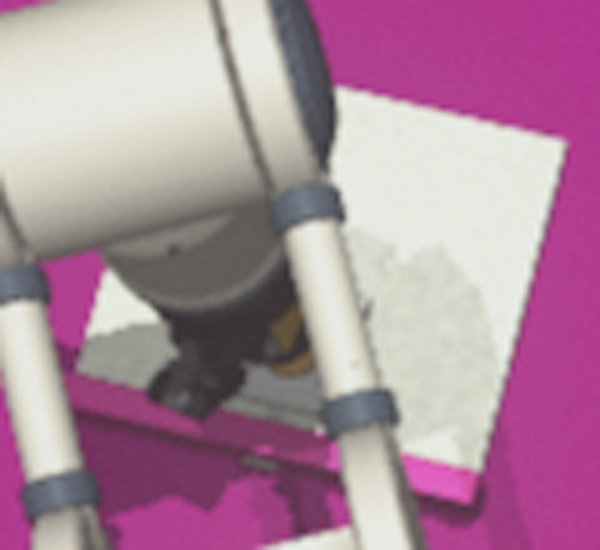

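View pics/w7.png

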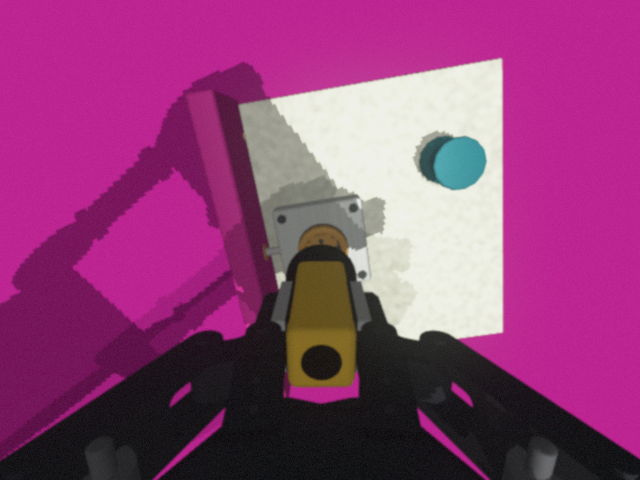

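Emit:
{"name": "move_arm", "arguments": {
  "targets": [
    [[255, 0, 0, 0, 0.02], [255, 0, 0, 0, 0.03], [255, 0, 0, 0, 0.04], [255, 0, 0, 0, 0.05], [255, 0, 0, 0, 0.06]]
  ]
}}

```text
clock: 13.82
ee_pos: [0.5083, 0.1763, 0.1738]
eef_rot: [-2.672, -1.652, 0.0]
wrist_force: [-1.4, 3.6, -6.0]
width: 0.27
```

Run:
```python
from h import *
s=st();show(s)
```

```text
t 13.825 tcp [0.5083 0.1763 0.1738] grip [0.5083 0.1763 0.1199] yaw 1.1072 z [-1.e-04  1.e-04 -1.e+00] w 0.27 F [-1.41  3.61 -5.96] T [0.675 0.266 0.322] q6 0.734
```

Emit:
{"name": "move_arm", "arguments": {
  "targets": [
    [[255, 0, 0, 0, 0.02], [255, 0, 0, 0, 0.03], [255, 0, 0, 0, 0.04], [255, 0, 0, 0, 0.05], [255, 0, 0, 0, 0.05]]
  ]
}}

```text
clock: 14.45
ee_pos: [0.5083, 0.1763, 0.1739]
eef_rot: [-2.712, -1.585, -0.0]
wrist_force: [-1.0, 4.4, -5.9]
width: 0.267
```

Run:
```python
from h import *
s=st();show(s)
```

```text
t 14.45 tcp [0.5083 0.1763 0.1739] grip [0.5083 0.1763 0.12  ] yaw 1.0577 z [-1.e-04  2.e-04 -1.e+00] w 0.267 F [-1.05  4.4  -5.92] T [0.885 0.36  0.254] q6 0.784
```

Emit:
{"name": "move_arm", "arguments": {
  "targets": [
    [[255, 0.0005, -0.0005, 0.0003, 0.02], [255, 0.0005, -0.0005, 0.0003, 0.03], [255, 0.0005, -0.0005, 0.0003, 0.04], [255, 0.0005, -0.0005, 0.0003, 0.05], [255, 0.0005, -0.0005, 0.0003, 0.06]]
  ]
}}

```text
clock: 15.08
ee_pos: [0.5083, 0.1767, 0.1738]
eef_rot: [2.759, 1.502, 0.0]
wrist_force: [-1.2, 1.7, -3.3]
width: 0.267
```

Run:
```python
from h import *
s=st();show(s)
```

```text
t 15.075 tcp [0.5083 0.1767 0.1738] grip [0.5083 0.1767 0.1199] yaw 0.997 z [ 4.e-04 -3.e-04 -1.e+00] w 0.267 F [-1.19  1.67 -3.29] T [0.26  0.347 0.355] q6 0.845
```

Emit:
{"name": "move_arm", "arguments": {
  "targets": [
    [[255, 0, 0, 0, 0.02], [255, 0, 0, 0, 0.03], [255, 0, 0, 0, 0.04], [255, 0, 0, 0, 0.05], [255, 0, 0, 0, 0.06]]
  ]
}}

```text
clock: 15.7
ee_pos: [0.5083, 0.1769, 0.1738]
eef_rot: [2.803, 1.419, 0.001]
wrist_force: [-0.7, 0.4, -2.9]
width: 0.268
```

Run:
```python
from h import *
s=st();show(s)
```

```text
t 15.7 tcp [0.5083 0.1769 0.1738] grip [0.5083 0.1769 0.1199] yaw 0.9371 z [ 4.e-04 -0.e+00 -1.e+00] w 0.268 F [-0.75  0.45 -2.91] T [0.051 0.244 0.271] q6 0.905
```

Emit:
{"name": "move_arm", "arguments": {
  "targets": [
    [[255, 0, 0, 0, 0.02], [255, 0, 0, 0, 0.03], [255, 0, 0, 0, 0.04], [255, 0, 0, 0, 0.05], [255, 0, 0, 0, 0.05]]
  ]
}}

```text
clock: 16.32
ee_pos: [0.5083, 0.1769, 0.1737]
eef_rot: [2.837, 1.349, 0.0]
wrist_force: [-0.6, -0.3, -2.1]
width: 0.267
```

```bash
cat > av.py <<'E'
from h import *
from plant import bot
s=st();show(s); a=[s["ft_torque"][2]]
for i in range(4):
    c=bot.capture("wrist"); a.append(bot.get_state()["ft_torque"][2])
print("Tz",np.round(a,3),"mean",np.mean(a))
pickle.dump(c,open("pics/wl.pkl","wb"));cv2.imwrite("pics/wl.png",c["frame"])
E
python3 av.py
```

```text
t 16.325 tcp [0.5083 0.1769 0.1737] grip [0.5083 0.1769 0.1198] yaw 0.8876 z [ 3.e-04  1.e-04 -1.e+00] w 0.267 F [-0.62 -0.31 -2.08] T [0.036 0.201 0.339] q6 0.955
Tz [0.339 0.262 0.365 0.309 0.324] mean 0.32000338544290347
```

Emit:
{"name": "move_arm", "arguments": {
  "targets": [
    [[255, 0, 0, 0, 0.01], [255, 0, 0, 0, 0.02], [255, 0, 0, 0, 0.03], [255, 0, 0, 0, 0.04], [255, 0, 0, 0, 0.04]]
  ]
}}

```text
clock: 17.15
ee_pos: [0.5082, 0.1769, 0.1737]
eef_rot: [-2.864, -1.292, -0.0]
wrist_force: [-0.9, 0.1, -0.2]
width: 0.27
```

```bash
python3 av.py
```

```text
t 17.15 tcp [0.5082 0.1769 0.1737] grip [0.5082 0.1769 0.1198] yaw 0.8477 z [ 2.e-04  1.e-04 -1.e+00] w 0.27 F [-0.9   0.15 -0.2 ] T [0.064 0.139 0.349] q6 0.995
Tz [0.349 0.334 0.42  0.355 0.389] mean 0.3693029653957891
```

View pics/wl.png

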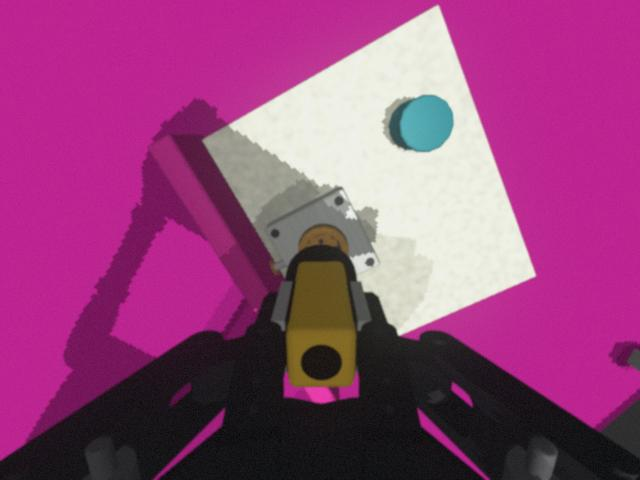

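Emit:
{"name": "move_arm", "arguments": {
  "targets": [
    [[255, 0, 0, 0, 0.01], [255, 0, 0, 0, 0.02], [255, 0, 0, 0, 0.025], [255, 0, 0, 0, 0.025], [255, 0, 0, 0, 0.025]]
  ]
}}

```text
clock: 17.98
ee_pos: [0.5082, 0.1769, 0.1737]
eef_rot: [-2.879, -1.256, -0.0]
wrist_force: [-0.8, -0.7, 1.4]
width: 0.265
```

```bash
python3 av.py
```

```text
t 17.975 tcp [0.5082 0.1769 0.1737] grip [0.5082 0.177  0.1198] yaw 0.8229 z [ 2.e-04  1.e-04 -1.e+00] w 0.265 F [-0.81 -0.72  1.44] T [0.133 0.128 0.423] q6 1.02
Tz [0.423 0.39  0.347 0.314 0.363] mean 0.367390095333882
```

Emit:
{"name": "move_arm", "arguments": {
  "targets": [
    [[255, 0, 0, 0, 0.01], [255, 0, 0, 0, 0.02], [255, 0, 0, 0, 0.02], [255, 0, 0, 0, 0.02], [255, 0, 0, 0, 0.02]]
  ]
}}

```text
clock: 18.8
ee_pos: [0.5082, 0.1769, 0.1737]
eef_rot: [2.892, 1.228, 0.0]
wrist_force: [-0.3, 0.3, 2.7]
width: 0.272
```

```bash
sed -i 's/range(4)/range(9)/' av.py; python3 av.py
```

```text
t 18.8 tcp [0.5082 0.1769 0.1737] grip [0.5082 0.1769 0.1198] yaw 0.8029 z [ 2.e-04  1.e-04 -1.e+00] w 0.272 F [-0.26  0.26  2.66] T [0.158 0.081 0.47 ] q6 1.04
Tz [0.47  0.465 0.385 0.452 0.368 0.443 0.434 0.447 0.482 0.392] mean 0.43382111597358175
```

Torque about the axis now averages 0.434 N m over ten readings and has been rising about as a stiffening cam should, so I stop turning here. Next I check the panel.

Run:
```python
from h import *
from plant import bot
c=bot.capture("scene");pickle.dump(c,open("pics/s8.pkl","wb"));crop(c,300,160,420,260,6,"pics/s8.png")
c=pickle.load(open("pics/wl.pkl","rb"));crop(c,140,110,290,330,3,"pics/w8.png")
o=pickle.load(open("pics/scene0.pkl","rb"));crop(o,300,160,420,260,6,"pics/s0c.png")
```

```text
(no output)
```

View pics/s8.png

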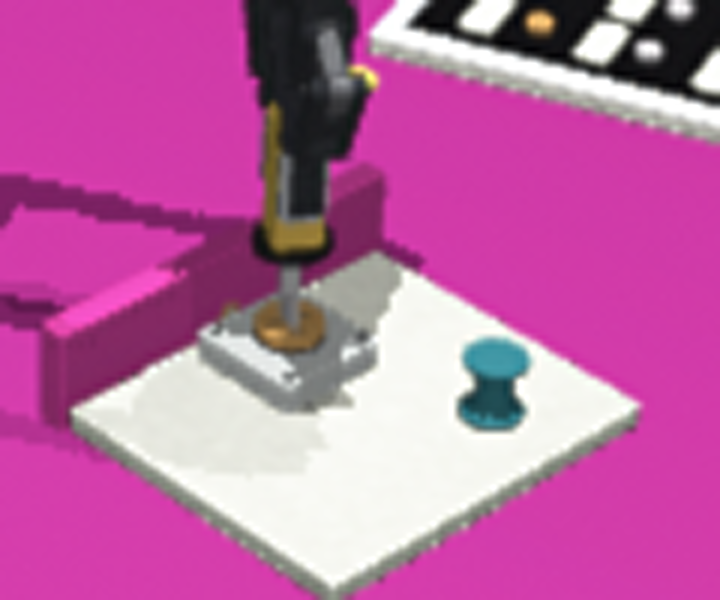

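View pics/w8.png

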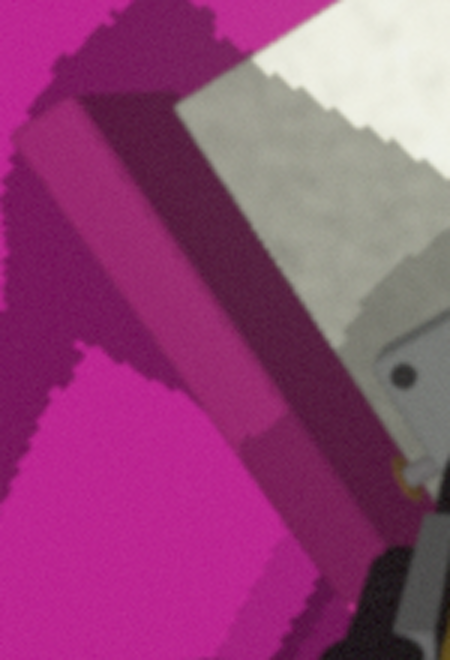

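Run:
```python
from h import *
c=pickle.load(open("pics/wl.pkl","rb"))
a=P(c,[(75,97),(288,408)],3,140,110,.055);b=P(c,[(177,105),(345,347)],3,140,110,.012)
edges(a[:,:]);edges(b)
n=np.array([np.cos(-.243),np.sin(-.243)])
print("inner panel x'",a[:,:2]@n,"board edge x'",b[:,:2]@n)
# same at start from w5
c=pickle.load(open("pics/w5.pkl","rb"))
crop(c,180,0,330,240,3,"pics/w5b.png")
```

```text
L 0.069 ang -1.817
  L 0.069 ang 1.325
  mean [0.4867 0.2529 0.055 ]
  L 0.0659 ang -1.789
  L 0.0659 ang 1.353
  mean [0.4885 0.25   0.012 ]
inner panel x' [0.41165472 0.41143369] board edge x' [0.41312207 0.41475999]
```

View pics/w5b.png

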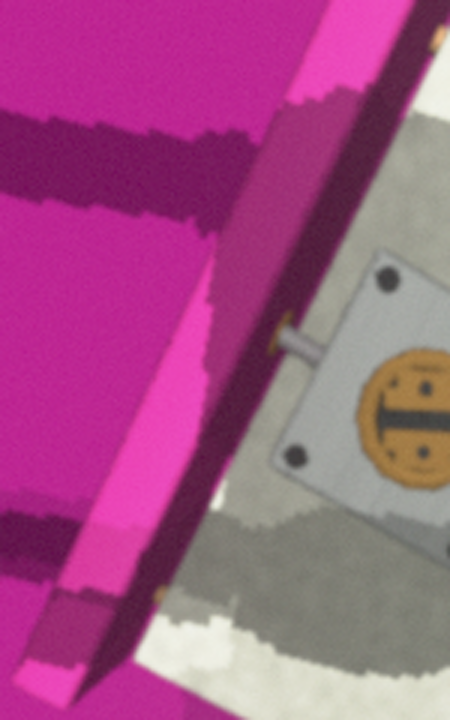

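Run:
```python
from h import *
n=np.array([np.cos(-.243),np.sin(-.243)])
c=pickle.load(open("pics/w5.pkl","rb"))
a=P(c,[(72,705),(415,3)],3,180,0,.055);b=P(c,[(135,655),(285,370)],3,180,0,.012)
h=P(c,[(423,417)],3,180,0,.038)
print("start inner",a[:,:2]@n,"board",b[:,:2]@n,"cam",h[:,:2]@n)
c=pickle.load(open("pics/wl.pkl","rb"))
o=pickle.load(open("pics/scene0.pkl","rb"))
# expected flush/out px in scene for near panel top corner
for gap in (0,.003):
  for B in [np.array([.5543,.1660])]:
    yv=np.array([-n[1],n[0]])
    pts=[np.r_[B+n*(-.085-gap)+yv*s*.105,.055] for s in (-1,1)]+[np.r_[B+n*(-.101-gap)+yv*s*.105,.055] for s in (-1,1)]
    print(gap,(proj(o,pts)-[300,160])*6)
```

```text
start inner [0.40971393 0.40939428] board [0.41220175 0.41375135] cam [0.45128065]
0 [[ 61.45784237 328.05810659]
 [387.85375835 163.04217289]
 [ 37.98973292 312.76079294]
 [364.10679165 149.72983068]]
0.003 [[ 57.03546185 325.17544823]
 [383.38035533 160.53442221]
 [ 33.6215784  309.91348094]
 [359.68452917 147.25074894]]
```

View pics/s0c.png

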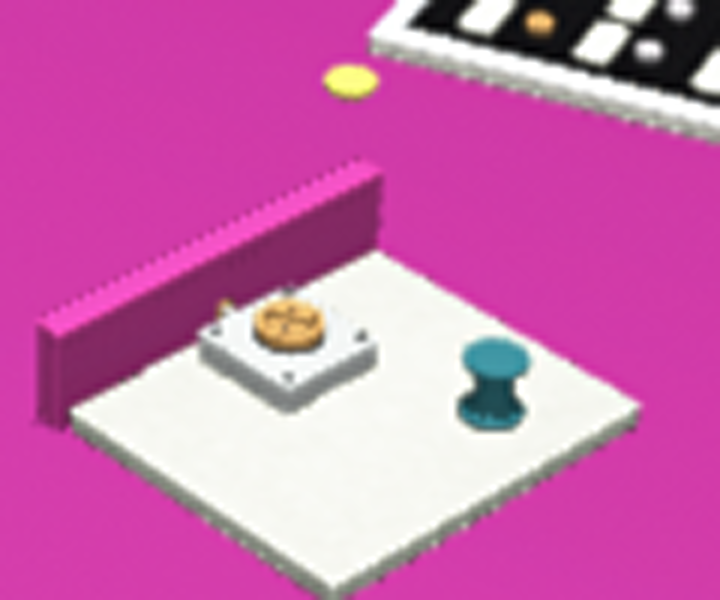

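Run:
```python
from h import *
n=np.array([np.cos(-.243),np.sin(-.243)])
a=pickle.load(open("pics/scene0.pkl","rb"))["frame"].astype(np.float32);b=pickle.load(open("pics/s8.pkl","rb"))["frame"].astype(np.float32)
# left end vertical edge of panel & board for reference: subpixel edge rows
for name,rows,x0,x1 in (("panel left edge",range(216,228),298,325),):
  for nm,f in (("before",a),("after",b)):
    g=[]
    for r in rows:
      l=f[r,x0:x1,1]+0*f[r,x0:x1,2]; l=f[r,x0:x1,2]  # red
      d=np.abs(np.diff(l)); i=d[:14].argmax(); w=d[max(0,i-2):i+3]; g.append(x0+max(0,i-2)+(w*np.arange(len(w))).sum()/w.sum()+.5)
    print(name,nm,np.round(g,2),np.median(g))
A=cv2.cvtColor(a.astype(np.uint8),cv2.COLOR_BGR2GRAY).astype(np.float32);Bg=cv2.cvtColor(b.astype(np.uint8),cv2.COLOR_BGR2GRAY).astype(np.float32)
for nm,(x0,y0,x1,y1) in {"paneledge":(300,208,312,236),"board":(330,240,360,262)}.items():
  print(nm,cv2.phaseCorrelate(A[y0:y1,x0:x1],Bg[y0:y1,x0:x1],cv2.createHanningWindow((x1-x0,y1-y0),cv2.CV_32F)))
```

```text
panel left edge before [305.8  305.91 305.76 305.8  305.78 305.8  305.78 305.79 305.82 305.76
 305.79 305.81] 305.7942155638785
panel left edge after [306.4  306.42 306.22 306.14 306.06 306.11 306.07 306.12 306.16 306.09
 306.08 306.1 ] 306.1170977011494
paneledge ((-0.1799741535422168, 0.4360181156568057), 0.8985328045156267)
board ((-0.03622808267703448, 0.09172278805506195), 0.9987511300378376)
```

Emit:
{"name": "move_arm", "arguments": {
  "targets": [
    [[255, 0, 0, 0, -0.03], [255, 0, 0, 0, -0.06], [255, 0, 0, 0, -0.08], [255, 0, 0, 0, -0.08], [255, 0, 0, 0, -0.08]]
  ]
}}

```text
clock: 19.92
ee_pos: [0.5082, 0.1769, 0.1736]
eef_rot: [2.841, 1.342, 0.0]
wrist_force: [0.2, 0.8, 2.5]
width: 0.271
```

Run:
```python
from h import *
s=st();show(s)
```

```text
t 19.925 tcp [0.5082 0.1769 0.1736] grip [0.5082 0.1769 0.1197] yaw 0.8826 z [ 1.e-04 -0.e+00 -1.e+00] w 0.271 F [0.17 0.81 2.5 ] T [0.186 0.142 0.108] q6 0.96
```

Emit:
{"name": "move_arm", "arguments": {
  "targets": [
    [[255, 0, 0, 0, -0.03], [255, 0, 0, 0, -0.04], [255, 0, 0, 0, -0.04], [255, 0, 0, 0, -0.04], [255, 0, 0, 0, -0.04]]
  ]
}}

```text
clock: 20.55
ee_pos: [0.5081, 0.1768, 0.1732]
eef_rot: [-2.813, -1.398, 0.001]
wrist_force: [0.9, 1.4, -2.8]
width: 0.263
```

Run:
```python
from h import *
s=st();show(s)
```

```text
t 20.55 tcp [0.5081 0.1768 0.1732] grip [0.5081 0.1768 0.1193] yaw 0.9227 z [-5.e-04 -2.e-04 -1.e+00] w 0.263 F [ 0.89  1.38 -2.79] T [ 0.165 -0.311  0.043] q6 0.92
```

Torque is relieved (0.04 N m), so I lift straight out. Then I go to the earlier viewpoint to compare.

Emit:
{"name": "move_arm", "arguments": {
  "targets": [
    [[255, 0, 0, -0.004, 0], [255, 0, 0, -0.012, 0], [255, 0, 0, -0.025, 0], [255, 0, 0, -0.045, 0], [255, 0, 0, -0.05, 0]]
  ]
}}

```text
clock: 21.18
ee_pos: [0.5089, 0.1771, 0.2267]
eef_rot: [2.812, 1.398, 0.007]
wrist_force: [0.1, 0.0, -0.9]
width: 0.271
```

Run:
```python
from h import *
s=st();show(s)
print(np.round(to_tool(s,np.array([.5286,.1087,.2216])-s["ee_pos"]),4), "roll",s["yaw"]-1.848)
```

```text
t 21.175 tcp [0.5089 0.1771 0.2267] grip [0.5091 0.1771 0.1728] yaw 0.9228 z [ 0.0041  0.0011 -1.    ] w 0.271 F [ 0.11  0.05 -0.93] T [0.061 0.043 0.025] q6 0.92
[-0.0426  0.057   0.0051] roll -0.9252498721985025
```

Emit:
{"name": "move_arm", "arguments": {
  "targets": [
    [[255, -0.01, 0.015, 0, -0.185], [255, -0.02, 0.03, 0, -0.37], [255, -0.03, 0.045, 0, -0.555], [255, -0.043, 0.057, 0, -0.74], [255, -0.043, 0.057, 0.004, -0.925]]
  ]
}}

```text
clock: 21.8
ee_pos: [0.528, 0.107, 0.2201]
eef_rot: [1.887, 2.51, 0.0]
wrist_force: [-0.5, -0.1, -1.0]
width: 0.271
```

Emit:
{"name": "move_arm", "arguments": {
  "targets": [
    [[255, 0, 0, 0, 0], [255, 0, 0, 0, 0], [255, 0, 0, 0, 0], [255, 0, 0, 0, 0], [255, 0, 0, 0, 0]]
  ]
}}

```text
clock: 22.42
ee_pos: [0.5277, 0.1083, 0.2196]
eef_rot: [1.894, 2.506, 0.0]
wrist_force: [-0.1, 0.0, -0.8]
width: 0.274
```

Run:
```python
from h import *
from plant import bot
show(st())
c=bot.capture("wrist");pickle.dump(c,open("pics/w9.pkl","wb"));cv2.imwrite("pics/w9.png",c["frame"])
crop(c,180,0,330,240,3,"pics/w9b.png");crop(c,260,50,390,160,6,"pics/c10.png")
```

```text
t 22.425 tcp [0.5277 0.1083 0.2196] grip [0.5277 0.1083 0.1657] yaw 1.8474 z [ 1.e-04 -0.e+00 -1.e+00] w 0.274 F [-0.13  0.05 -0.81] T [-0.017  0.036  0.02 ] q6 -0.137
```

View pics/w9b.png

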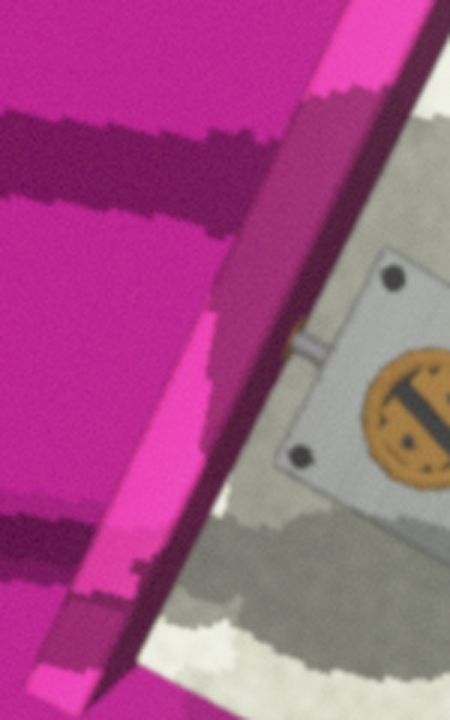

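View pics/c10.png

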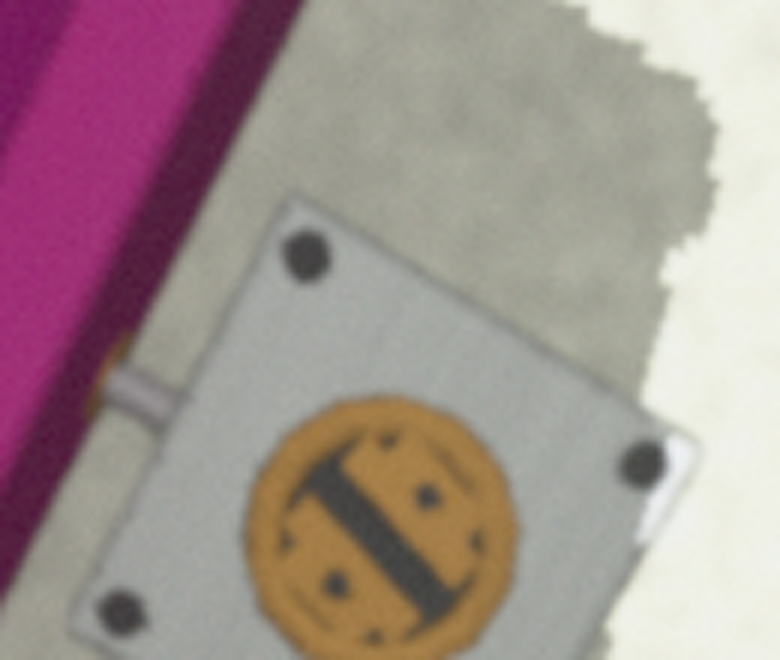

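Run:
```python
from h import *
n=-.243
ex=np.array([np.cos(n),np.sin(n)]);ey=np.array([-ex[1],ex[0]])
cam=np.array([.5095,.1762])
def rect(c,z,x0,x1,y0,y1,s=5000):
    # board-aligned rectified patch
    def px(xb,yb): 
        p=cam+ex*xb+ey*yb; return proj(c,[[p[0],p[1],z]])[0]
    W,H=int((x1-x0)*s),int((y1-y0)*s)
    src=np.float32([px(x0,y0),px(x1,y0),px(x1,y1),px(x0,y1)]);dst=np.float32([[0,0],[W,0],[W,H],[0,H]])
    return cv2.warpPerspective(c["frame"],cv2.getPerspectiveTransform(src,dst),(W,H),flags=cv2.INTER_CUBIC)
a=pickle.load(open("pics/w5.pkl","rb"));b=pickle.load(open("pics/w9.pkl","rb"))
s=5000
out=[]
for c in (a,b):
    # housing edge & panel top inner edge, over y range
    h=rect(c,.029,-.04,.0,-.02,.02); p=rect(c,.055,-.07,-.02,-.06,.03); bd=rect(c,.012,-.055,-.025,-.10,-.03)
    out.append((h,p,bd))
names=["housing","panel_top","board"]
for i in range(3):
    g=[cv2.cvtColor(o[i],cv2.COLOR_BGR2GRAY).astype(np.float32) for o in out]
    print(names[i],np.array(cv2.phaseCorrelate(g[0],g[1],cv2.createHanningWindow(g[0].shape[::-1],cv2.CV_32F))[0])/s*1000,"mm")
cv2.imwrite("pics/rp.png",np.vstack([np.hstack([o[1] for o in out])]))
cv2.imwrite("pics/rb.png",np.vstack([np.hstack([cv2.resize(o[2],None,fx=2,fy=2) for o in out])]))
```

```text
housing [0.12769723 0.03273459] mm
panel_top [ 0.02865317 -0.75509542] mm
board [ 0.49888966 -5.45374733] mm
```

View pics/rp.png

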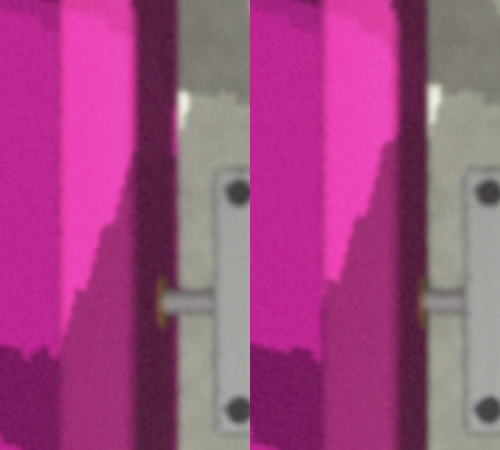

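View pics/rb.png

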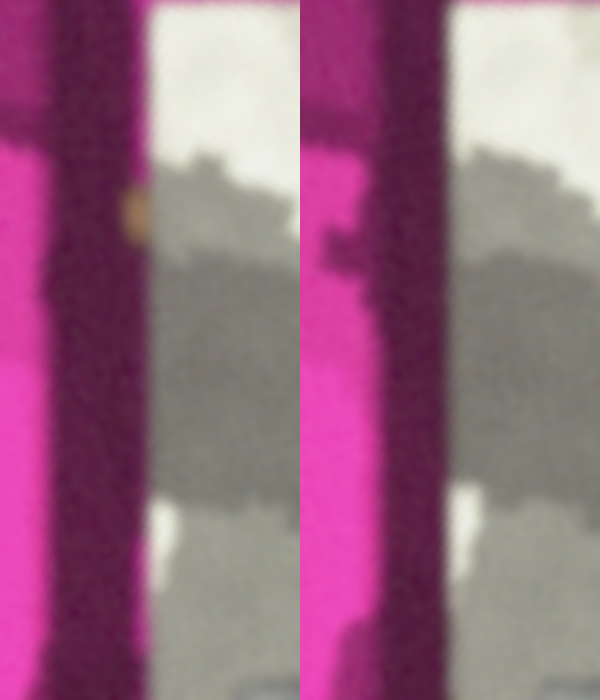

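The rectified before/after strips show it clearly. Before, a pink gap with a brass dowel was visible between panel and board. Now the gap is closed, the panel has moved about 2.8 mm, and the disc has turned. I'll take the driver back to its well.

Run:
```python
from h import *
s=st();show(s)
print(np.round(to_tool(s,np.array([.605,-.1724,.290])-s["ee_pos"]),4), "roll",s["yaw"]-1.658)
```

```text
t 22.475 tcp [0.5277 0.1083 0.2196] grip [0.5277 0.1083 0.1657] yaw 1.8475 z [-0. -0. -1.] w 0.27 F [ 0.45 -0.02 -1.42] T [-0.024 -0.002 -0.014] q6 -0.137
[-0.2911 -0.0023 -0.0704] roll 0.18948516601728804
```

Emit:
{"name": "move_arm", "arguments": {
  "targets": [
    [[255, -0.01, 0, -0.05, 0.03], [255, -0.06, 0, -0.07, 0.07], [255, -0.12, -0.001, -0.07, 0.11], [255, -0.18, -0.001, -0.07, 0.15], [255, -0.24, -0.002, -0.07, 0.19]]
  ]
}}

```text
clock: 23.1
ee_pos: [0.5917, -0.125, 0.2898]
eef_rot: [2.124, 2.314, 0.001]
wrist_force: [1.4, 0.0, -1.7]
width: 0.265
```

Run:
```python
from h import *
s=st();show(s)
print(np.round(to_tool(s,np.array([.605,-.1724,.290])-s["ee_pos"]),4), "roll",s["yaw"]-1.658)
```

```text
t 23.1 tcp [ 0.5917 -0.125   0.2898] grip [ 0.5917 -0.125   0.2359] yaw 1.6565 z [ 6.e-04  0.e+00 -1.e+00] w 0.265 F [ 1.43  0.02 -1.72] T [ 0.021 -0.022 -0.042] q6 -0.35
[-0.0484  0.0092 -0.0002] roll -0.0014972995784297005
```

Emit:
{"name": "move_arm", "arguments": {
  "targets": [
    [[255, -0.025, 0.005, 0, 0], [255, -0.049, 0.009, 0, 0], [255, -0.049, 0.009, 0, 0], [255, -0.049, 0.009, 0, 0], [255, -0.049, 0.009, 0, 0]]
  ]
}}

```text
clock: 23.72
ee_pos: [0.6046, -0.1699, 0.29]
eef_rot: [2.121, 2.318, 0.001]
wrist_force: [-0.4, -0.3, -1.2]
width: 0.27
```

Run:
```python
from h import *
from plant import bot
s=st();show(s)
print(np.round(to_tool(s,np.array([.605,-.1724,.290])-s["ee_pos"]),4), "roll",s["yaw"]-1.658)
c=bot.capture("wrist");pickle.dump(c,open("pics/w10.pkl","wb"));crop(c,260,150,390,270,6,"pics/c11.png")
```

```text
t 23.725 tcp [ 0.6046 -0.1699  0.29  ] grip [ 0.6047 -0.1699  0.2361] yaw 1.6596 z [ 5.e-04  2.e-04 -1.e+00] w 0.27 F [-0.42 -0.32 -1.16] T [-0.027  0.008 -0.035] q6 -0.417
[-0.0025  0.0001 -0.    ] roll 0.0015513126070978434
```

View pics/c11.png

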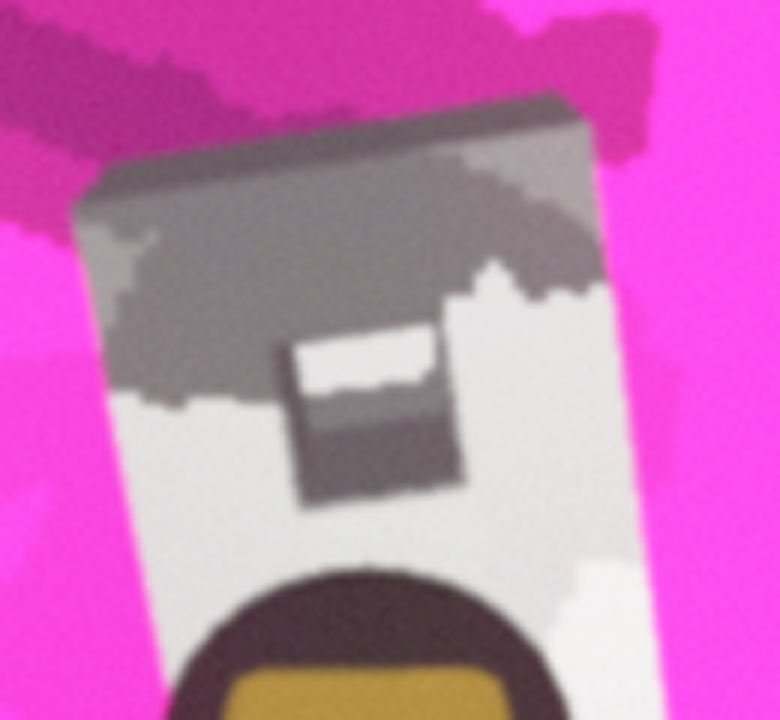

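Emit:
{"name": "move_arm", "arguments": {
  "targets": [
    [[255, -0.0025, 0, 0.01, 0], [255, -0.0025, 0, 0.035, 0], [255, -0.0025, 0, 0.065, 0], [255, -0.0025, 0, 0.085, 0], [255, -0.0025, 0, 0.105, 0]]
  ]
}}

```text
clock: 24.4
ee_pos: [0.6048, -0.1736, 0.1835]
eef_rot: [-2.123, -2.316, 0.0]
wrist_force: [-0.1, -0.3, -1.5]
width: 0.265
```

Run:
```python
from h import *
s=st();show(s)
```

```text
t 24.4 tcp [ 0.6048 -0.1736  0.1835] grip [ 0.6048 -0.1736  0.1296] yaw 1.658 z [-1.e-04  0.e+00 -1.e+00] w 0.265 F [-0.14 -0.25 -1.5 ] T [0.045 0.014 0.034] q6 -0.421
```

Emit:
{"name": "move_arm", "arguments": {
  "targets": [
    [[255, 0.001, 0, 0.01, 0], [255, 0.001, 0, 0.02, 0], [255, 0.001, 0, 0.028, 0], [255, 0.001, 0, 0.031, 0], [255, 0.001, 0, 0.032, 0]]
  ]
}}

```text
clock: 25.02
ee_pos: [0.6048, -0.1728, 0.1528]
eef_rot: [2.123, 2.316, 0.0]
wrist_force: [-0.4, 0.5, -1.1]
width: 0.266
```

Run:
```python
from h import *
s=st();show(s)
```

```text
t 25.025 tcp [ 0.6048 -0.1728  0.1528] grip [ 0.6049 -0.1728  0.0989] yaw 1.6577 z [ 4.e-04 -2.e-04 -1.e+00] w 0.266 F [-0.41  0.54 -1.14] T [ 0.02  -0.013  0.027] q6 -0.419
```

Emit:
{"name": "move_arm", "arguments": {
  "targets": [
    [[255, 0, 0, 0.001, 0], [255, 0, 0, 0.0015, 0], [255, 0, 0, 0.002, 0], [255, 0, 0, 0.002, 0], [255, 0, 0, 0.002, 0]]
  ]
}}

```text
clock: 25.65
ee_pos: [0.6048, -0.1727, 0.1509]
eef_rot: [2.123, 2.316, 0.0]
wrist_force: [-1.1, 0.5, 1.3]
width: 0.269
```

Run:
```python
from h import *
s=st();show(s)
```

```text
t 25.65 tcp [ 0.6048 -0.1727  0.1509] grip [ 0.6048 -0.1728  0.097 ] yaw 1.6577 z [ 4.e-04 -1.e-04 -1.e+00] w 0.269 F [-1.13  0.5   1.3 ] T [-0.028  0.052 -0.037] q6 -0.419
```

Flange contact is felt, at the height where I first gripped it. I'll release and rise.

Emit:
{"name": "move_arm", "arguments": {
  "targets": [
    [[150, 0, 0, 0, 0], [100, 0, 0, 0, 0], [50, 0, 0, 0, 0], [0, 0, 0, 0, 0], [0, 0, 0, 0, 0]]
  ]
}}

```text
clock: 26.28
ee_pos: [0.6047, -0.1727, 0.1506]
eef_rot: [-2.123, -2.316, 0.0]
wrist_force: [0.6, 0.4, -1.7]
width: 0.999
```

Emit:
{"name": "move_arm", "arguments": {
  "targets": [
    [[0, 0, 0, 0, 0], [0, 0, 0, 0, 0], [0, 0, 0, -0.02, 0], [0, 0, 0, -0.06, 0], [0, 0, 0, -0.12, 0]]
  ]
}}

```text
clock: 26.9
ee_pos: [0.6041, -0.1725, 0.2712]
eef_rot: [-2.121, -2.314, 0.002]
wrist_force: [1.2, -1.8, 0.3]
width: 0.999
```

Emit:
{"name": "move_arm", "arguments": {
  "targets": [
    [[0, 0, 0, -0.03, 0], [0, -0.03, 0, -0.04, 0], [0, -0.08, 0, -0.04, 0], [0, -0.14, 0, -0.04, 0], [0, -0.17, 0, -0.04, 0]]
  ]
}}

```text
clock: 27.52
ee_pos: [0.6189, -0.345, 0.3118]
eef_rot: [2.125, 2.313, -0.001]
wrist_force: [0.3, 0.6, 0.3]
width: 1.003
```

Run:
```python
from h import *
from plant import bot
show(st())
for n in ("top","scene"):
    c=bot.capture(n);pickle.dump(c,open(f"pics/{n}F.pkl","wb"));cv2.imwrite(f"pics/{n}F.png",c["frame"])
    crop(c,*((340,150,470,250) if n=="top" else (240,160,400,350)),4,f"pics/{n}Fc.png")
show(st())
```

```text
t 27.525 tcp [ 0.6189 -0.345   0.3118] grip [ 0.619  -0.345   0.2579] yaw 1.6555 z [ 7.0e-04 -1.2e-03 -1.0e+00] w 1.003 F [0.28 0.58 0.28] T [ 0.013 -0.029  0.031] q6 -0.641
t 27.625 tcp [ 0.6187 -0.3456  0.3109] grip [ 0.6187 -0.3456  0.257 ] yaw 1.6536 z [-2.e-04 -1.e-03 -1.e+00] w 1.0 F [-0.62  0.36 -0.12] T [ 0.037 -0.032  0.07 ] q6 -0.64
```

View pics/topF.png

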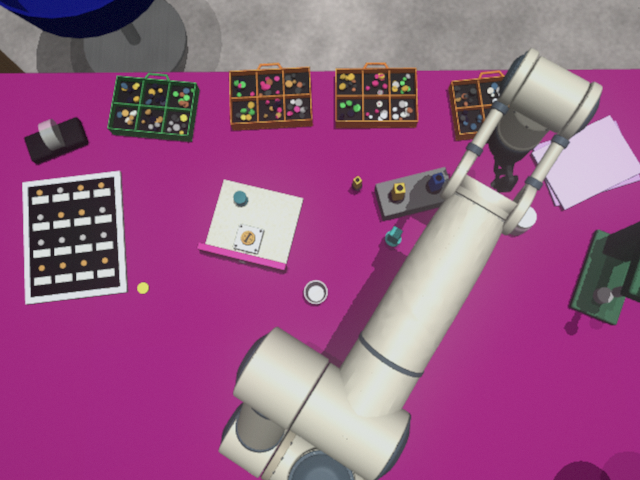

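View pics/sceneFc.png

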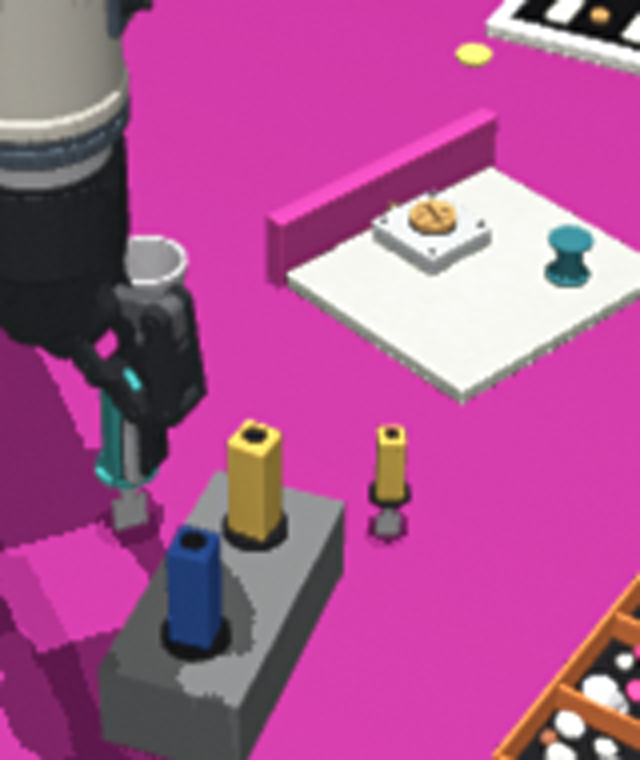

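The final pictures show the yellow driver upright in its well with the flange on the holder top. The panel lies along the board's edge, everything else is where it was, and the gripper is open and clear.

Run:
```python
from plant import bot
print(bot.sign_off())
```

```text
the job is handed in; nothing more can be done
None
```

I tightened the cam until it went stiff and the panel closed against the board, then put the yellow driver back upright in its well and let go. I handed the job in at about 27.6 s of the 72 s allowed.

- **Turning:** I turned the driver about 1.0 rad clockwise, some of it taking up the blade's play. The torque was about 0.25–0.3 N m while the panel drew in. I stopped at a mean of 0.434 N m over ten readings (0.37 to 0.48), inside the snug range. Vertical force on the disc stayed under about 6 N.
- **Panel:** the last close wrist pictures, rectified before and after, show the gap to the board closed and the panel about 2.8 mm further in. Rougher measurements disagreed on the travel. The scene camera gave 1.3 to 2.7 mm, and my wrist-camera estimate while the driver was still in gave about 2 mm. An automatic image match on the rectified strips gave no usable figure. I relied on the closed gap and the torque rise.
- **Driver and surroundings:** the driver's flange seated at the height where I first gripped it. By eye, the final pictures show it upright and the other objects where they were. The arm hid part of the far side near the jar and one button box in the last top view.

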